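Load the gel cassette and clip the draining rack to its bracket

TASK

Take the thicker of the two gel cassettes out of the wooden holder and stand it fully home in the slot of the draining rack that it fits, and let go of it while the rack still stands on the bench. Then pick up the rack by its top tab and press its snap hook down over the front bar of the bracket's loop until the bar passes the sprung gate and the gate springs shut, and let go so that the rack hangs level and still above the drip tray. Leave the thin cassette and the bottles and dishes where they are.

Things in the scene. Friction and masses are not known exactly. Their poses are not given: they have to be found in the camera images.
- thick_cassette: Loose grey gel cassette with a glass window on each face, a flat upright plate 9 mm thick (its x), 60 mm wide (y), 92 mm tall (z), about 60 g. Origin: centre of its lower edge. It stands on edge in one of the two pockets of the wooden holder (which one varies); grip it from above across its thickness near its top edge, and lift it straight up.
- thin_cassette: Loose grey cassette of the same width and height but 5 mm thick (its x); stands in the holder's other pocket. Origin: centre of its lower edge. To be left alone.
- holder: Fixed light wooden block with two pockets 13 mm wide, at x = -32 and +32 mm of its own frame, running along its y; pocket floor 6 mm and wall tops 28 mm above the bench; 136 x 84 mm. Origin: centre of its underside.
- rack: Loose draining rack, 0.45 kg, standing on the bench. Origin: centre of its underside; z up, y along its length, +x roughly away from the robot. Steel base 64 (x) x 210 (y) x 6 mm; a grey slot along y near each end (walls to z = 35 mm, flared lips to z = 47 mm, up to 28 mm wide overall); in the middle a steel snap hook 12 mm thick along y, with a grip tab on top.
- tab (a point): Grip tab on top of the rack's hook: 26 mm along the rack's x, 12 mm thick along its y, z = 170 to 212 mm of the rack; this point is on its centre line 12 mm below its top. Hold it across its thickness (fingers close along the rack's y), in its upper half, so that the fingertips stay clear of the loop.
- wide_slot (a point): Centre of the floor of the rack's wide slot (rack x = 0, y = +68, z = 6 mm): 12 mm between its walls (x), 66 mm between its end stops (y). Axes are the rack's.
- narrow_slot (a point): Centre of the floor of the rack's narrow slot (rack x = 0, y = -68, z = 6 mm): 7 mm between its walls; too narrow for the thick cassette.
- hook_seat (a point): Where the bar's centre lies when the rack hangs: rack x = 0, y = 0, z = 161.6 mm. Hook: shank at x = -24 to -16 from base to z = 164, 25-degree gable roof (inner apex x = 0, z = 166), tip at x = 16 to 24 down to z = 118; the mouth between faces down, shut by the gate. Below the tip all is open to the base, so the bar can come in under the mouth from the +x side.
- gate (a joint): Sprung gate: steel strip 30 x 10 x 4 mm hinged on the shank at rack x = -16, z = 122 mm, level to x = 14. 0 = shut; grows as its free end swings up into the hook, at most 1.4 rad; springs back itself. Pressing it past the bar takes up to 8 N with the bar at rack x = 8, 11 N at x = 2, 17 N at x = -4; the bar has passed once it reaches the hook's roof.
- stand: Fixed stand. Origin: on the bench below the middle of the loop's front bar. Level loop of 8 mm round steel, centre z = 195 mm: front bar along y at x = 0, side bars at y = +-22, rear bar at x = 52, then an arm to a 227 mm post at x = 118. The hook's tip goes down inside the loop, its shank stays outside, on the -x (robot) side. Drip tray 120 x 190 x 12 mm below.
- loop_bar (a point): Middle of the centre line of the loop's front bar, 195 mm above the bench; bar radius 4 mm, axes those of the stand.
- reagent: Bystander: amber bottle, 56 mm across, 120 mm tall. Origin: centre of its underside.
- jar: Bystander: white jar, 64 mm across, 75 mm tall. Origin: centre of its underside.
- dishes: Bystander: stack of clear culture dishes, 60 mm across, 30 mm high. Origin: centre of its underside.
Things that resemble listed ones, but are neither listed nor needed, are in the scene too. Leave any yellow look-alike of the thick_cassette alone.

How it is judged:
By the outcome, as a careful person would: the job done as asked, in the order asked, and still so for the second after the job is handed in, with the robot touching nothing.
It also fails if it takes over 70 s, if anything falls off the work surface, if the arm or the gripper's body presses on something with over 40 N, if the wrist force passes 120 N, or if a joint passes its speed limit or range.

ROBOT

A 7-joint arm with a two-finger parallel gripper is mounted at the origin on the work surface. World frame = base frame: x ahead of the robot, y to its left, z up, the work surface at z = 0. Lengths are in m, angles in rad, forces in N, time in s.
With the tool pointing down it reaches from about 0.4 to 0.85 m from the base axis. Payload 10.4 kg.
Tool frame: the origin (TCP) lies at the very end of the fingers, on their centre line; the grasp point (between the pads) lies 19 mm behind it; z points along the fingers, y is the direction in which the jaws open and shut (so a half turn about z gives the same grasp; the last joint's range is limited). The gripper opens to 87 mm and grips with 3 to 60 N. Pads are 19 mm wide; open, the fingers measure 117 mm over their backs; the gripper's body (75 mm by 190 mm) begins 51 mm behind the grasp point.
Start: joints at [-1.192, 0.332, -0.065, 1.46, 0.022, 1.35, -0.088], TCP at [0.244, 0.575, 0.223] pointing down, gripper open.
Joint ranges: [-2.6, 2.6], [-0.5, 2.12], [-1.47, 1.34], [0.16, 2.42], [-1.27, 4.41], [0.06, 2.06], [-2.6, 2.6]. Speed limits (rad/s): [2.22, 2.22, 2.79, 2.79, 3.14, 3.14, 3.14].

INTERFACE

Orientations are given as a unit quaternion [x, y, z, w].
In Python, from bench import read_state, imaging, r gives the robot as it stands. The module is installed in compiled form; this text tells all that it offers.
- The arm moves only by the tool move_arm, never from a script. Its argument "series" is a list of rows, each a list of 4 numbers: the shift along the tool's x, y, z in m, then the turn about the tool's z in rad. In form: [[x, y, z, roll], ...]. A call has 1 to 20 rows; each row is the pose to reach, as a shift and turn from the pose commanded when the call began, along the tool's axes at that moment; what a row does not reach only later rows make up. A row lasts 1/10 s, in which the tool goes at most 50 mm and 8.59 degrees, less where a joint would pass 70% of its speed; a pose out of reach is approached as far as the arm can. A call with a gripper value outside its range is refused whole. "claw" is the gripper's target within -1 to 1 (fully open at 1, half-way at 0, shut at -1), set as the call begins (left out, the last holds). The fingers move at their own pace and stop on an object; "newtons" is the grip in N (left out, the last holds). Time passes only in rows, so rows that repeat a pose let the fingers close. It gives the time, the measured TCP pose, the force and the opening at its end, in the units of the state.
- read_state(): the state, without advancing time (a new reading comes with each control period).
- imaging.camera(name): name is "side" or "top" or "wrist"; returns (picture, depth): 420x560x3 uint8, red, green, blue; 420x560 float32, m along the optical axis (not along the pixel's ray), 0 where there is no reading.
- imaging.get_calibration(name): a dict with "camera_matrix" (3x3 intrinsics, pixels), "k1" (the pictures are not rectified: a ray, as slopes to the right and down, at radius r is drawn at 1 + k1 r^2 times it, then the intrinsics apply), "R" (3x3) and "t" (3): a world point X has camera coordinates R X + t. Camera axes: x right, y down, z forward; pixel columns grow to the right and rows downward; lengths in m; the calibration is good to about 2 mm. A picture is of the moment at which its call begins: read the wrist's pose just before it. get_calibration takes no time and is no camera call; for the wrist camera it gives the pose at the moment of the call.
- r.close_job(): hands the job in, once; it reports no verdict.
The state is a dict: "time": time; "joint_positions": joint angles; "joint_vel": joint speeds; "joint_torque": joint torques, N m; "ee_pos": TCP position; "eef_rot": TCP orientation; "ft_force": force on the tool from outside, world axes, zero at the start; "torque": the same for the moment, N m; "width": finger opening in m.
Only numpy, scipy, OpenCV 4.12 (cv2) and the standard library are available. Lean on these libraries where they do the work, as an engineer would, in place of code of your own. Each camera call takes 0.05 s, during which the arm holds its last target.

## Working session

There is one attempt and no reset: what is moved stays moved. The work goes in short steps, Python scripts to look and compute and a tool call to move; the robot and the scene stay as the last step left them, time stands still between calls to the robot, and variables do not carry over. Pictures are saved under pics/ and viewed, and the job is handed in when it is done.

Besides the shell and the picture viewer there is one more tool, called after "Call:" as a command line: name --pt "numbers of a row" for each row, then --argument value for the rest. move_arm: Moves the arm, as the interface text tells. Its arguments: {"type":"object","properties":{"series":{"type":"array","items":{"type":"array","items":{"type":"number"}}},"claw":{"type":"number"},"newtons":{"type":"number"}},"required":["series"]}

```bash
mkdir -p pics; cat > h.py <<'E'
import numpy as np, cv2
from bench import read_state, imaging, r
def shot(n,tag):
    c=imaging.get_calibration(n); p,d=imaging.camera(n)
    cv2.imwrite(f'pics/{tag}.png',p[:,:,::-1]); np.savez(f'{tag}.npz',p=p,d=d,K=c['camera_matrix'],k1=c['k1'],R=c['R'],t=c['t'])
def load(tag): return np.load(f'{tag}.npz')
def ray(z,u,v):
    K=z['K'];q=cv2.undistortPoints(np.array([[[u,v]]],float),K,np.array([float(z['k1']),0,0,0]))
    # verify model: forward 1+k1 r^2 same as cv2
    return np.array([q[0,0,0],q[0,0,1],1.])
def world(z,u,v,depth=None):
    d=z['d'][int(round(v)),int(round(u))] if depth is None else depth
    return np.array(z['R']).T@(ray(z,u,v)*d-np.array(z['t']))
def onplane(z,u,v,h):
    R=np.array(z['R']);t=np.array(z['t']);o=-R.T@t;w=R.T@ray(z,u,v);return o+w*(h-o[2])/w[2]
def cloud(z):
    H,W=z['d'].shape;uu,vv=np.meshgrid(np.arange(W),np.arange(H))
    q=cv2.undistortPoints(np.stack([uu,vv],-1).reshape(-1,1,2).astype(float),z['K'],np.array([float(z['k1']),0,0,0])).reshape(H,W,2)
    P=np.concatenate([q,np.ones((H,W,1))],-1)*z['d'][...,None]
    X=(P-z['t'])@z['R']; X[z['d']<=0]=np.nan
    return X
def proj(z,X):
    p,_=cv2.projectPoints(np.array(X,float).reshape(-1,3),cv2.Rodrigues(np.array(z['R']))[0],np.array(z['t']),z['K'],np.array([float(z['k1']),0,0,0]));return p.reshape(-1,2)
def crop(tag,u0,v0,u1,v1,s,out):
    im=cv2.imread(f'pics/{tag}.png')[v0:v1,u0:u1];cv2.imwrite(f'pics/{out}.png',cv2.resize(im,None,fx=s,fy=s,interpolation=cv2.INTER_CUBIC))
E
python3 - <<'E'
from h import *
for n in ['side','top','wrist']: shot(n,n+'0')
print(read_state())
for n in ['side','top']:
    z=load(n+'0');print(z['k1'],z['K'],z['R'],-z['R'].T@z['t'])
E
```

```text
{'time': 0.15, 'joint_positions': array([-1.19160299,  0.33272554, -0.06471259,  1.46072545,  0.0216151 ,
        1.34988986, -0.08848741]), 'joint_vel': array([-1.14906814e-03, -3.68391068e-03, -5.76667970e-04, -1.00739677e-03,
        8.91397644e-05,  1.49183065e-03, -2.13208802e-03]), 'joint_torque': array([ 1.33680878e-03, -6.23630404e+01,  2.50839873e-02, -3.90141535e+01,
       -6.12552767e-02,  3.72738449e-02,  8.75924297e-05]), 'ee_pos': array([0.24430613, 0.57496887, 0.22194843]), 'eef_rot': array([ 1.99526341e-01,  9.79892322e-01, -5.20287468e-04, -7.80925952e-05]), 'ft_force': array([-0.11903812, -0.35803543,  0.35811651]), 'torque': array([-0.00049266,  0.02206787,  0.04518203]), 'width': 0.08645445922468083}
-0.22078976172356257 [[543.28570707   0.         273.95948532]
 [  0.         543.28570707 213.13521652]
 [  0.           0.           1.        ]] [[-0.97698349 -0.21268752  0.01634883]
 [-0.15761514  0.66811122 -0.72717596]
 [ 0.14373841 -0.71301572 -0.6862564 ]] [0.36000698 1.11514054 1.15835558]
-0.08128649128963948 [[488.19635399   0.         273.23543761]
 [  0.         488.19635399 213.60547775]
 [  0.           0.           1.        ]] [[-2.58913123e-02 -9.99664706e-01 -3.40798176e-04]
 [-9.72911142e-01  2.52767345e-02 -2.29793376e-01]
 [ 2.29724942e-01 -5.61808572e-03 -9.73239379e-01]] [0.31358347 0.06751596 1.25867008]
```

View pics/side0.png

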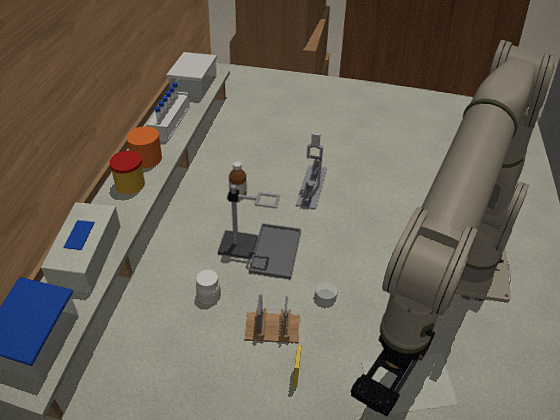

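View pics/top0.png

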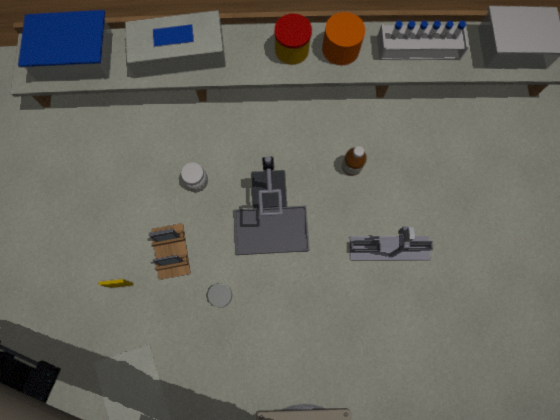

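View pics/wrist0.png

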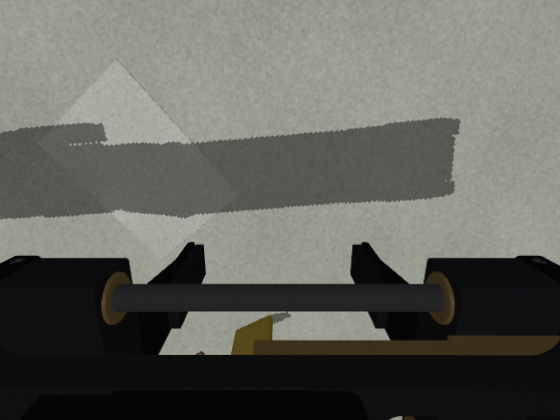

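Top view: holder at about (170,250) with two grey cassettes at (165,237) and (169,261). The yellow look-alike is at (115,283), the rack at (390,245) and the stand loop at (270,200). Enlarging these.

```bash
python3 - <<'E'
from h import *
crop('top0',135,210,205,290,8,'t_hold');crop('top0',340,220,440,270,8,'t_rack');crop('side0',235,285,310,350,8,'s_hold');crop('side0',290,125,335,215,6,'s_rack')
crop('top0',225,150,315,260,5,'t_stand')
E
```

```text
(no output)
```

View pics/t_hold.png

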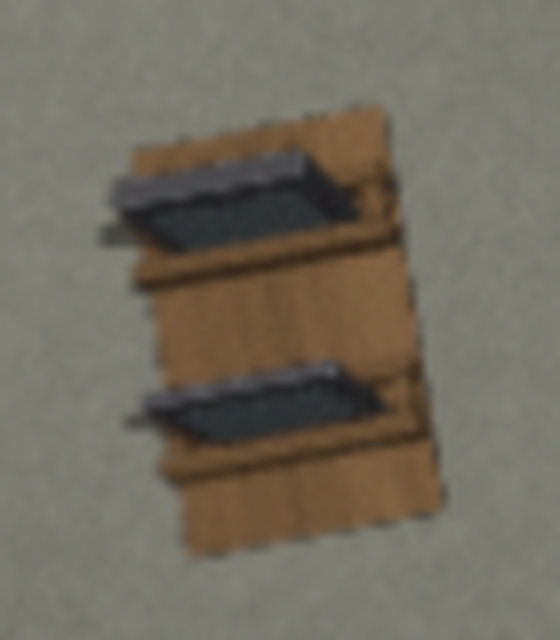

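View pics/t_rack.png

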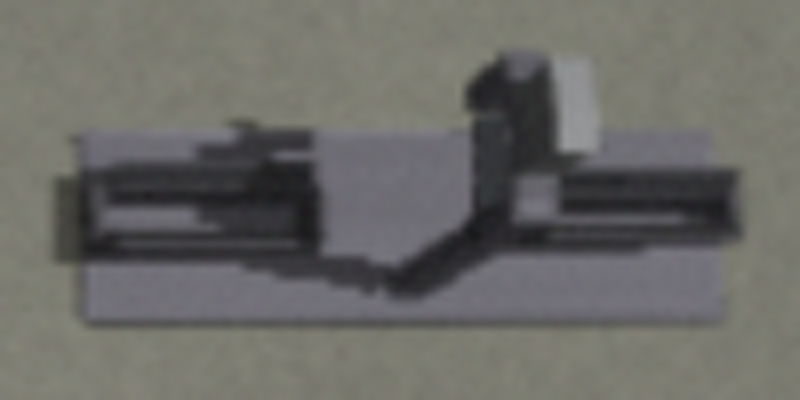

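View pics/s_hold.png

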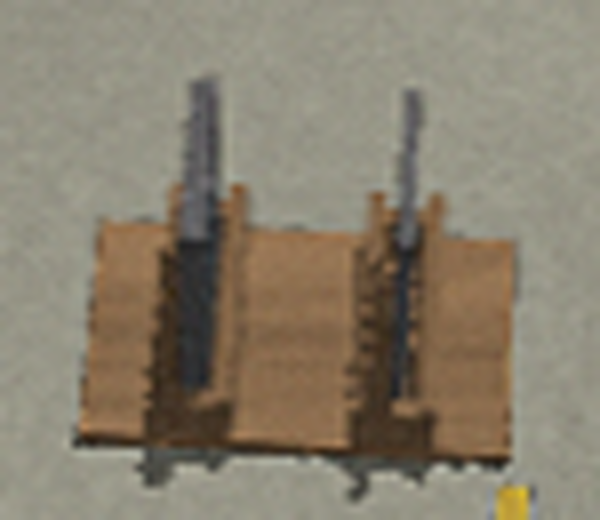

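View pics/s_rack.png

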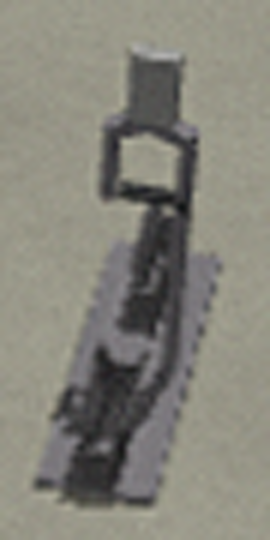

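View pics/t_stand.png

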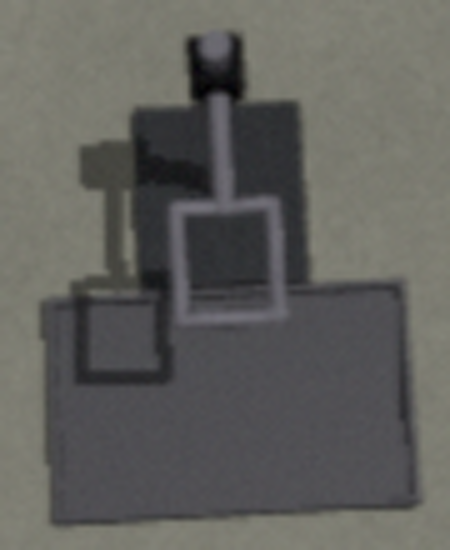

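The two candidates for the thick cassette in the top view are grey (161,232) and grey (165,258). The first has a top edge about 4 px wide against about 2 px, and the side view agrees (left one thicker). So it's the far one; yellow (115,283) is the look-alike. Computing poses.

```bash
python3 - <<'E'
from h import *
np.set_printoptions(precision=4,suppress=True)
z=load('top0')
def pts(c,u0,v0,s,h):
    return np.array([onplane(z,(u+.5)/s-.5+u0,(v+.5)/s-.5+v0,h) for u,v in c])
def desc(n,P):
    print(n,P.mean(0),'edges',[ (round(np.linalg.norm(P[(i+1)%4]-P[i]),4), round(np.degrees(np.arctan2(*(P[(i+1)%4]-P[i])[1::-1])),1)) for i in range(4)])
desc('thick',pts([(113,183),(303,152),(322,177),(130,210)],135,210,8,.098))
desc('thin',pts([(145,395),(335,362),(345,375),(155,408)],135,210,8,.098))
desc('holder',pts([(132,150),(383,105),(443,512),(188,555)],135,210,8,.02))
desc('rackbase',pts([(76,131),(712,128),(724,322),(82,324)],340,220,8,.006))
desc('tabtop',pts([(500,52),(545,50),(548,78),(503,80)],340,220,8,.212))
desc('loop',pts([(175,205),(278,200),(282,316),(182,320)],225,150,5,.195))
desc('tray',pts([(43,302),(402,283),(417,502),(55,522)],225,150,5,.012))
X=cloud(z)
# depth cloud
def top(u0,v0,u1,v1):
    return X[v0:v1,u0:u1].reshape(-1,3)
A=top(390,220,425,262); m=A[:,2]>.2; print('tab cloud',m.sum(),A[m].min(0),A[m].max(0),A[m].mean(0))
A=top(250,180,290,225); m=(A[:,2]>.18); print('loop',m.sum(),A[m].mean(0),np.nanmin(A[m],0),np.nanmax(A[m],0))
A=top(140,215,205,270); m=(A[:,2]>.09); print(A[m][:60])
E
```

```text
thick [0.5483 0.3332 0.098 ] edges [(np.float64(0.0586), np.float64(-82.0)), (np.float64(0.0099), np.float64(-142.9)), (np.float64(0.0592), np.float64(98.5)), (np.float64(0.0101), np.float64(32.8))]
thin [0.4855 0.3232 0.098 ] edges [(np.float64(0.058), np.float64(-81.4)), (np.float64(0.0051), np.float64(-142.4)), (np.float64(0.0579), np.float64(98.6)), (np.float64(0.0051), np.float64(38.1))]
holder [0.5151 0.3275 0.02  ] edges [(np.float64(0.0829), np.float64(-81.0)), (np.float64(0.1346), np.float64(-171.0)), (np.float64(0.0822), np.float64(98.3)), (np.float64(0.1337), np.float64(9.3))]
rackbase [ 0.5099 -0.2405  0.006 ] edges [(np.float64(0.2104), np.float64(-91.3)), (np.float64(0.0642), np.float64(178.0)), (np.float64(0.2101), np.float64(88.5)), (np.float64(0.0634), np.float64(-1.7))]
tabtop [ 0.5213 -0.2278  0.212 ] edges [(np.float64(0.0126), np.float64(-89.0)), (np.float64(0.0079), np.float64(-179.0)), (np.float64(0.0126), np.float64(91.0)), (np.float64(0.0079), np.float64(1.2))]
loop [0.5926 0.0669 0.195 ] edges [(np.float64(0.0467), np.float64(-88.6)), (np.float64(0.054), np.
[... 1201 characters left out ...]
86]
 [0.5516 0.3211 0.0941]
 [0.5507 0.3178 0.0981]
 [0.5511 0.3158 0.0958]
 [0.5508 0.3131 0.0972]
 [0.5509 0.3108 0.0963]
 [0.5501 0.3076 0.0999]
 [0.5517 0.3068 0.0919]
 [0.5495 0.3621 0.0973]
 [0.5478 0.3576 0.1054]
 [0.5493 0.3571 0.0976]
 [0.5487 0.354  0.1002]
 [0.5496 0.3527 0.0956]
 [0.5492 0.3498 0.0971]
 [0.55   0.3483 0.0932]
 [0.5483 0.344  0.101 ]
 [0.5487 0.342  0.0989]
 [0.549  0.34   0.0971]
 [0.5495 0.3382 0.0943]
 [0.5481 0.3342 0.1009]
 [0.5492 0.3331 0.0951]
 [0.5494 0.3309 0.0941]
 [0.5478 0.3267 0.1015]
 [0.5485 0.3251 0.0979]
 [0.5481 0.3224 0.0993]
 [0.5499 0.3219 0.0901]
 [0.5481 0.3176 0.0988]
 [0.5486 0.3157 0.0962]
 [0.5487 0.3134 0.0952]
 [0.5487 0.3086 0.0947]]
```

```bash
cat >> h.py <<'E'
from scipy.spatial.transform import Rotation as Rn
def to(p,yang):
    s=read_state();R=Rn.from_quat(s['eef_rot']).as_matrix();d=R.T@(np.array(p)-s['ee_pos'])
    cur=np.degrees(np.arctan2(R[1,1],R[0,1]));roll=(cur-yang+90)%180-90
    print('t',round(s['time'],2),'ee',s['ee_pos'].round(4),'yang',round(cur,2),'tilt z',R[:,2].round(4),'q7',s['joint_positions'].round(2),'F',s['ft_force'].round(1),'w',round(s['width'],4))
    print('shift',d.round(4),'roll',round(np.radians(roll),4))
E
python3 - <<'E'
from h import *
s=read_state();R=Rn.from_quat(s['eef_rot']).as_matrix()
z=load('wrist0');print('cam in tool',R.T@(-z['R'].T@z['t']-s['ee_pos']),'\n',R.T@z['R'].T)
to([.548,.333,.20],8.5)
E
```

```text
cam in tool [ 7.95203735e-02 -7.60351441e-06 -1.61433097e-01] 
 [[ 2.82794835e-04 -9.56296804e-01 -2.92397575e-01]
 [ 9.99999855e-01  4.04550034e-04 -3.55936981e-04]
 [ 4.58670847e-04 -2.92397432e-01  9.56296780e-01]]
t 0.15 ee [0.2443 0.575  0.2219] yang 66.98 tilt z [-4.e-04 -1.e-03 -1.e+00] q7 [-1.19  0.33 -0.06  1.46  0.02  1.35 -0.09] F [-0.1 -0.4  0.4] w 0.0865
shift [-0.3741 -0.1039  0.0221] roll 1.0207
```

Call:
move_arm --pt "-0.374 -0.104 0.02 1.02" --pt "-0.374 -0.104 0.02 1.02" --pt "-0.374 -0.104 0.02 1.02" --pt "-0.374 -0.104 0.02 1.02" --pt "-0.374 -0.104 0.02 1.02" --pt "-0.374 -0.104 0.02 1.02" --pt "-0.374 -0.104 0.02 1.02" --pt "-0.374 -0.104 0.02 1.02" --pt "-0.374 -0.104 0.02 1.02" --pt "-0.374 -0.104 0.02 1.02" --pt "-0.374 -0.104 0.02 1.02" --pt "-0.374 -0.104 0.02 1.02" --pt "-0.374 -0.104 0.02 1.02" --claw 0 --newtons 25

```text
time: 1.45
ee_pos: [0.5472, 0.3343, 0.2027]
eef_rot: [0.652, 0.758, 0.0, -0.0]
ft_force: [-0.5, -0.5, 0.1]
width: 0.0437
```

```bash
python3 - <<'E'
from h import *
to([.548,.333,.10],8.5)
shot('wrist','w1')
E
```

```text
t 1.45 ee [0.5472 0.3343 0.2027] yang 8.65 tilt z [-1.e-04  5.e-04 -1.e+00] q7 [-0.82  0.38  0.26  1.46 -0.1   1.32 -0.4 ] F [-0.5 -0.5  0.1] w 0.0437
shift [-0.0015  0.0006  0.1027] roll 0.0026
```

View pics/w1.png

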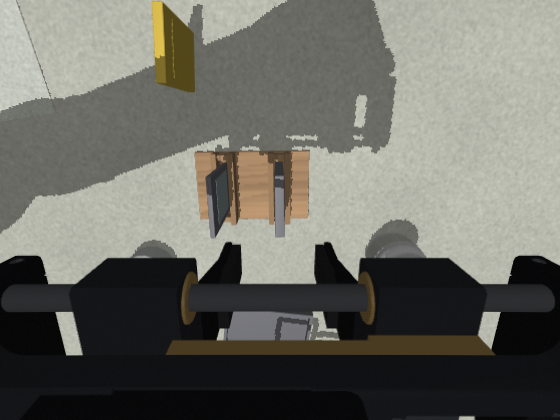

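```bash
python3 - <<'E'
from h import *
crop('w1',190,145,320,245,6,'w1c')
E
```

```text
(no output)
```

View pics/w1c.png

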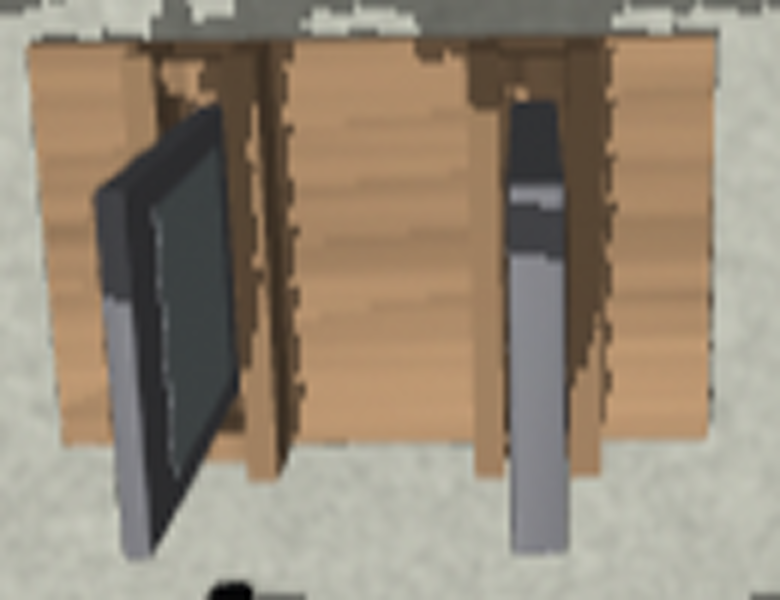

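Enlarged crop confirms it: the right one (+x, top edge from about pixel (275,175) to (285,237)) is about 9 mm thick, and the left one about 5 mm.

```bash
python3 - <<'E'
from h import *
z=load('w1')
P=np.array([onplane(z,u/6+190,v/6+145,.098) for u,v in [(509,183),(564,183),(570,552),(511,552)]]);print(P,P.mean(0))
for i,j in((0,3),(1,2)):
  d=P[j]-P[i];print(np.linalg.norm(d),np.degrees(np.arctan2(d[1],d[0])))
c=P.mean(0);to([c[0],c[1],.065],8.5)
E
```

```text
[[0.54106818 0.36381968 0.098     ]
 [0.54918194 0.36505625 0.098     ]
 [0.55941708 0.30667487 0.098     ]
 [0.55015349 0.30526255 0.098     ]] [0.54995517 0.33520334 0.098     ]
0.059257741284576254 -81.18071271517384
0.05927177067215002 -80.05623543225549
t 1.5 ee [0.5473 0.3341 0.2027] yang 8.63 tilt z [-1.e-04  4.e-04 -1.e+00] q7 [-0.82  0.38  0.26  1.46 -0.1   1.32 -0.4 ] F [ 0.2 -0.5 -0.3] w 0.0436
shift [0.0006 0.0028 0.1377] roll 0.0022
```

Call:
move_arm --pt "0.0 0.002 0.05 -0.008" --pt "0.0 0.002 0.09 -0.008" --pt "0.0 0.002 0.115 -0.008" --pt "0.0 0.002 0.13 -0.008" --pt "0.0 0.002 0.137 -0.008" --pt "0.0 0.002 0.137 -0.008"

```text
time: 2.1
ee_pos: [0.5499, 0.3338, 0.0656]
eef_rot: [0.649, 0.76, -0.0, -0.0]
ft_force: [-0.3, 0.0, -0.3]
width: 0.0438
```

Call:
move_arm --pt "0 0 0 0" --pt "0 0 0 0" --pt "0 0 0 0" --pt "0 0 0 0" --pt "0 0 0 0" --claw -1 --newtons 25

```text
time: 2.6
ee_pos: [0.55, 0.3337, 0.0658]
eef_rot: [0.649, 0.76, 0.0, -0.0]
ft_force: [-0.1, -0.1, 0.4]
width: 0.0116
```

```bash
python3 - <<'E'
from h import *
to([.549,.334,.20],9)
E
```

```text
t 2.6 ee [0.55   0.3337 0.0658] yang 9.0 tilt z [ 3.e-04  4.e-04 -1.e+00] q7 [-0.8   0.5   0.24  1.59 -0.13  1.07 -0.37] F [-0.1 -0.1  0.4] w 0.0116
shift [ 0.0005 -0.0009 -0.1342] roll -0.0001
```

Call:
move_arm --pt "0 0 0 0" --pt "0 0 0 0" --pt "0 0 0 0"

```text
time: 2.9
ee_pos: [0.55, 0.3336, 0.0657]
eef_rot: [0.649, 0.76, 0.0, 0.0]
ft_force: [-0.4, -0.5, 0.9]
width: 0.0087
```

Call:
move_arm --pt "0 0 -0.01 0" --pt "0 0 -0.03 0" --pt "0 0 -0.06 0" --pt "0 0 -0.1 0" --pt "0 0 -0.14 0" --pt "0 0 -0.18 0" --pt "0 0 -0.2 0" --pt "0 0 -0.2 0"

```text
time: 3.7
ee_pos: [0.5512, 0.3341, 0.2701]
eef_rot: [0.65, 0.76, 0.003, 0.001]
ft_force: [0.6, -0.5, -0.9]
width: 0.0088
```

```bash
python3 - <<'E'
from h import *
shot('side','s2')
to([.512,-.17,.27],-1.4)
crop('s2',180,180,380,360,4,'s2c')
E
```

```text
t 3.75 ee [0.5505 0.3338 0.2675] yang 8.99 tilt z [ 0.0024  0.0019 -1.    ] q7 [-0.82  0.36  0.27  1.35 -0.09  1.44 -0.39] F [-1.2  0.3 -0.8] w 0.0089
shift [-0.4916 -0.1167 -0.0036] roll 0.1813
```

View pics/s2c.png

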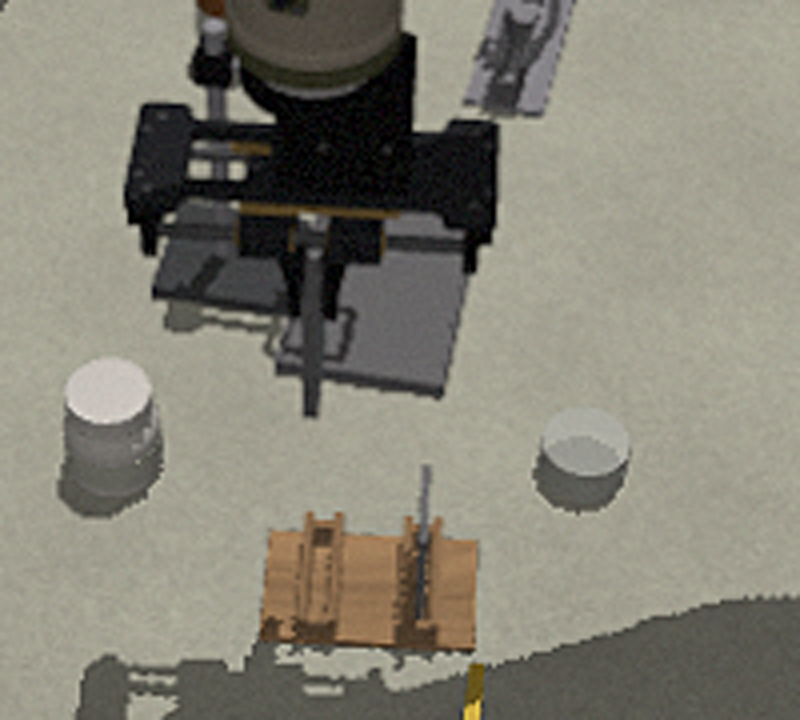

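Call:
move_arm --pt "-0.03 -0.03 0 0.02" --pt "-0.065 -0.06 0 0.04" --pt "-0.1 -0.09 0 0.06" --pt "-0.14 -0.117 0 0.1" --pt "-0.185 -0.117 0 0.14" --pt "-0.23 -0.117 0 0.181" --pt "-0.275 -0.117 0 0.181" --pt "-0.32 -0.117 0 0.181" --pt "-0.365 -0.117 0 0.181" --pt "-0.41 -0.117 0 0.181" --pt "-0.45 -0.117 0 0.181" --pt "-0.475 -0.117 0 0.181" --pt "-0.488 -0.117 0 0.181" --pt "-0.492 -0.117 0 0.181" --pt "-0.492 -0.117 0 0.181" --pt "-0.492 -0.117 0 0.181"

```text
time: 5.35
ee_pos: [0.5112, -0.1695, 0.265]
eef_rot: [0.715, 0.699, -0.0, -0.0]
ft_force: [1.0, 0.2, -0.4]
width: 0.0087
```

```bash
python3 - <<'E'
from h import *
to([.512,-.1725,.12],-1.4)
shot('wrist','w3')
to([.512,-.1725,.12],-1.4)
shot('side','s3');crop('s3',270,100,370,220,6,'s3c')
E
```

```text
t 5.35 ee [ 0.5112 -0.1695  0.265 ] yang -1.31 tilt z [-8.e-04  6.e-04 -1.e+00] q7 [-0.39  0.12  0.69  1.66 -0.08  1.39  0.29] F [ 1.   0.2 -0.4] w 0.0087
shift [-0.003  0.001  0.145] roll 0.0017
t 5.4 ee [ 0.5113 -0.1694  0.2652] yang -1.28 tilt z [-5.e-04  6.e-04 -1.e+00] q7 [-0.39  0.12  0.69  1.66 -0.08  1.39  0.29] F [-0.5  0.9  0.6] w 0.0088
shift [-0.0032  0.0008  0.1452] roll 0.002
```

View pics/w3.png

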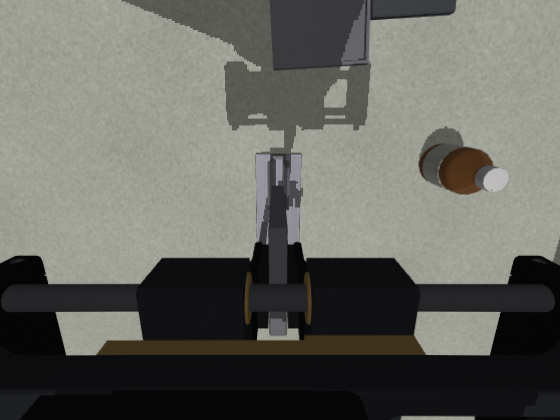

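View pics/s3c.png

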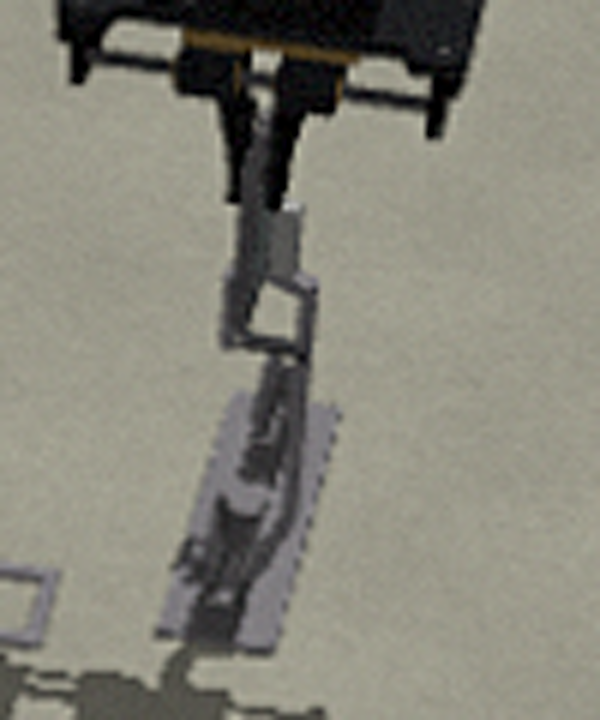

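```bash
python3 - <<'E'
from h import *
crop('w3',235,140,325,250,6,'w3c')
E
```

```text
(no output)
```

View pics/w3c.png

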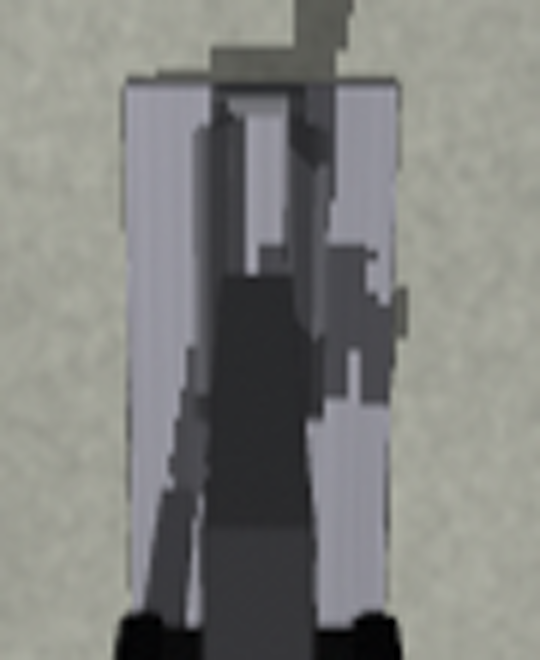

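```bash
python3 - <<'E'
from h import *
z=load('w3')
def f(u,v,h): return onplane(z,u/6+235-.42,v/6+140-.42,h).round(4)
print('far corners',f(124,83,.006),f(399,83,.006),'low',f(132,600,.006),f(388,600,.006))
print('floor',f(246,130,.006),f(289,130,.006))
print('lip out',f(195,135,.047),f(329,165,.047),'lip tops')
b=.265-.0597
print('cass bottom',f(220,275,b),f(293,275,b),'top',f(205,527,b+.092),f(314,527,b+.092), f(203,655,b+.092),f(317,655,b+.092))
X=cloud(z)
for v in (150,165,185,200,215,235):
  for u in (272,278,282): print(v,u,X[v,u].round(4),end=' ')
  print()
E
```

```text
far corners [ 0.4817 -0.1366  0.006 ] [ 0.5452 -0.1381  0.006 ] low [ 0.4781 -0.2653  0.006 ] [ 0.5425 -0.2667  0.006 ]
floor [ 0.5096 -0.1481  0.006 ] [ 0.5196 -0.1483  0.006 ]
lip out [ 0.4993 -0.1432  0.047 ] [ 0.5274 -0.1501  0.047 ] lip tops
cass bottom [ 0.508  -0.1383  0.2053] [ 0.5172 -0.1385  0.2053] top [ 0.5089 -0.1376  0.2973] [ 0.5172 -0.1378  0.2973] [ 0.5084 -0.1483  0.2973] [ 0.5173 -0.1485  0.2973]
150 272 [ 5.049e-01 -1.331e-01  1.000e-04] 150 278 [ 0.5133 -0.1334 -0.0012] 150 282 [ 5.189e-01 -1.334e-01  4.000e-04] 
165 272 [ 0.5052 -0.1484  0.0373] 165 278 [ 0.5129 -0.1535  0.0054] 165 282 [ 0.5185 -0.1536  0.0057] 
185 272 [ 0.5045 -0.1748  0.0376] 185 278 [ 0.5123 -0.1819  0.0061] 185 282 [ 0.518  -0.1824  0.0045] 
200 272 [ 0.5094 -0.1379  0.2486] 200 278 [ 0.5131 -0.1382  0.248 ] 200 282 [ 0.5156 -0.1385  0.2471] 
215 272 [ 0.51   -0.1378  0.2787] 215 278 [ 0.5131 -0.1379  0.2784] 215 282 [ 0.5152 -0.1381  0.278 ] 
235 272 [ 0.5102 -0.1416  0.2969] 235 278 [ 0.513  -0.1415  0.2971] 235 282 [ 0.5149 -0.1421  0.2959]
```

Call:
move_arm --pt "-0.003 0 0.03 0.002" --pt "-0.006 0 0.07 0.002" --pt "-0.006 0 0.11 0.002" --pt "-0.006 0 0.135 0.002" --pt "-0.006 0 0.142 0.002" --pt "-0.006 0 0.142 0.002" --pt "-0.006 0 0.142 0.002"

```text
time: 6.15
ee_pos: [0.5121, -0.1767, 0.125]
eef_rot: [0.716, 0.698, 0.001, 0.001]
ft_force: [1.2, 0.3, -0.4]
width: 0.0088
```

```bash
python3 - <<'E'
from h import *
to([.512,-.175,.066],-1.4)
shot('wrist','w4');crop('w4',200,100,360,240,5,'w4c')
E
```

```text
t 6.15 ee [ 0.5121 -0.1767  0.125 ] yang -1.47 tilt z [ 2.e-03 -2.e-04 -1.e+00] q7 [-0.34  0.26  0.68  1.84 -0.18  1.11  0.38] F [ 1.2  0.3 -0.4] w 0.0088
shift [ 0.0017 -0.0002  0.059 ] roll -0.0012
```

View pics/w4c.png

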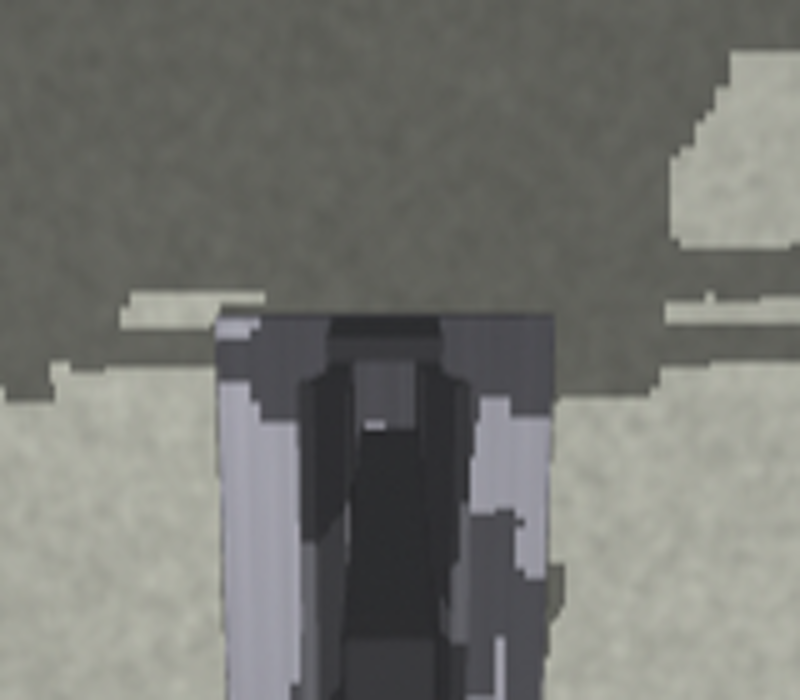

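```bash
python3 - <<'E'
from h import *
z=load('w4')
def f(u,v,h): return onplane(z,u/5+200-.4,v/5+100-.4,h).round(4)
b=.125-.0597
print('cass',f(360,430,b),f(420,430,b), f(343,637,b+.092),f(438,637,b+.092))
print('lips',f(302,385,.047),f(470,385,.047))
print('base',f(216,316,.006),f(554,316,.006), f(228,690,.006),f(546,690,.006))
print('floor',f(352,365,.006),f(417,365,.006))
to([.5,0,0],0)
E
```

```text
cass [ 0.5095 -0.1456  0.0653] [ 0.5185 -0.1459  0.0653] [ 0.5095 -0.1445  0.1573] [ 0.5182 -0.1447  0.1573]
lips [ 0.4999 -0.1421  0.047 ] [ 0.527  -0.1428  0.047 ]
base [ 0.4819 -0.1364  0.006 ] [ 0.5449 -0.1381  0.006 ] [ 0.4799 -0.2115  0.006 ] [ 0.5438 -0.2131  0.006 ]
floor [ 0.5069 -0.1463  0.006 ] [ 0.5191 -0.1466  0.006 ]
t 6.2 ee [ 0.5122 -0.1768  0.1252] yang -1.47 tilt z [ 2.5e-03 -1.0e-04 -1.0e+00] q7 [-0.34  0.26  0.68  1.84 -0.18  1.11  0.38] F [ 0.1 -1.   0.2] w 0.0087
shift [ 0.1764 -0.0171  0.1251] roll -0.0257
```

Call:
move_arm --pt "0.001 -0.0007 0.008 0" --pt "0.001 -0.0007 0.02 0" --pt "0.001 -0.0007 0.032 0" --pt "0.001 -0.0007 0.042 0" --pt "0.001 -0.0007 0.05 0" --pt "0.001 -0.0007 0.055 0" --pt "0.001 -0.0007 0.058 0" --pt "0.001 -0.0007 0.059 0" --pt "0.001 -0.0007 0.059 0"

```text
time: 7.1
ee_pos: [0.5107, -0.1758, 0.0656]
eef_rot: [0.716, 0.698, 0.0, -0.0]
ft_force: [-4.9, 1.4, 13.3]
width: 0.0087
```

```bash
python3 - <<'E'
from h import *
to([.512,-.175,.066],-1.4)
shot('side','s5');crop('s5',270,100,370,220,6,'s5c')
shot('wrist','w5');crop('w5',200,100,360,240,5,'w5c')
E
```

```text
t 7.1 ee [ 0.5107 -0.1758  0.0656] yang -1.5 tilt z [ 3.e-04  7.e-04 -1.e+00] q7 [-0.31  0.34  0.65  1.89 -0.25  0.99  0.43] F [-4.9  1.4 13.3] w 0.0087
shift [ 0.0008  0.0013 -0.0004] roll -0.0017
```

View pics/s5c.png

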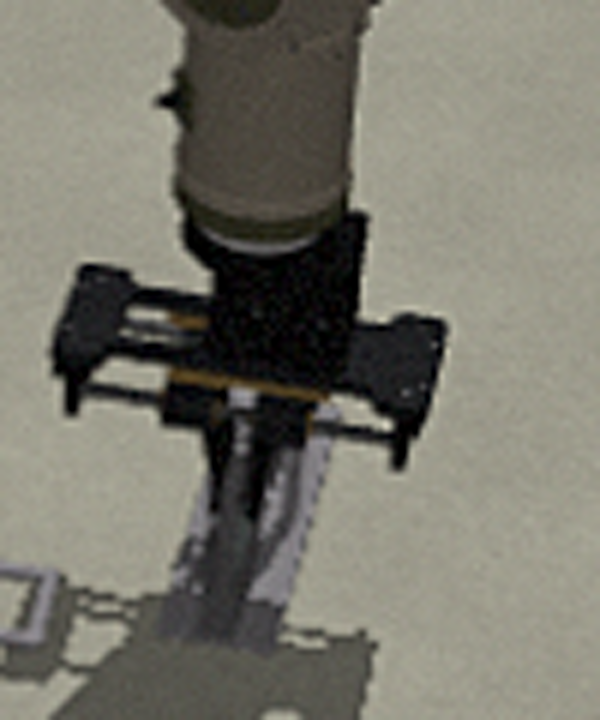

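View pics/w5c.png

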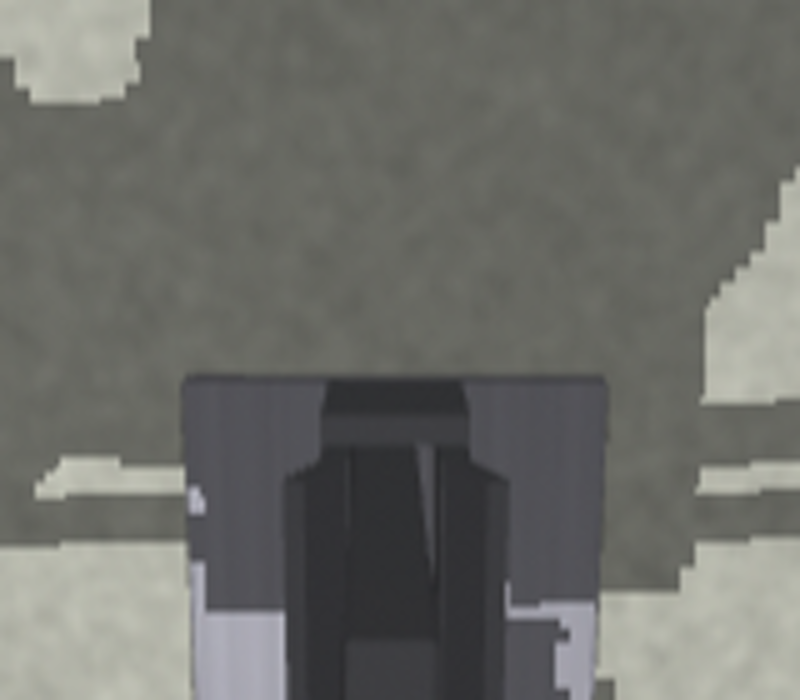

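Call:
move_arm --pt "0 0.001 -0.0005 0" --pt "0 0.001 -0.0005 0" --pt "0 0.001 -0.0005 0" --pt "0 0.001 -0.0005 0" --pt "0 0.001 -0.0005 0" --claw -0.3

```text
time: 7.7
ee_pos: [0.5114, -0.1757, 0.0649]
eef_rot: [0.716, 0.698, -0.0, -0.0]
ft_force: [0.5, -0.1, 0.6]
width: 0.0295
```

Call:
move_arm --pt "0 0 -0.02 0" --pt "0 0 -0.05 0" --pt "0 0 -0.09 0" --pt "0 0 -0.13 0" --pt "0 0 -0.17 0" --pt "0.02 0 -0.21 0" --pt "0.05 0 -0.23 0" --pt "0.05 0 -0.23 0"

```text
time: 8.5
ee_pos: [0.5146, -0.1219, 0.2979]
eef_rot: [0.714, 0.7, 0.002, 0.001]
ft_force: [0.1, -0.2, -0.7]
width: 0.0305
```

```bash
python3 - <<'E'
from h import *
to([.512,-.175,.066],-1.4)
shot('side','s6');crop('s6',270,100,370,220,6,'s6c')
shot('wrist','w6')
shot('top','t6');crop('t6',330,190,450,280,6,'t6c')
E
```

```text
t 8.5 ee [ 0.5146 -0.1219  0.2979] yang -1.19 tilt z [ 0.0048  0.0018 -1.    ] q7 [-0.47  0.08  0.67  1.63 -0.05  1.45  0.18] F [ 0.1 -0.2 -0.7] w 0.0305
shift [-0.0536 -0.0026  0.2318] roll 0.0036
```

View pics/s6c.png

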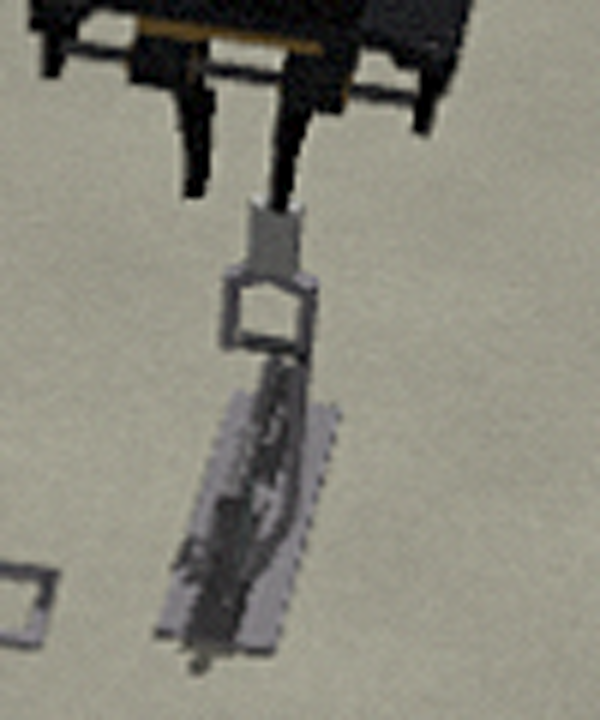

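View pics/w6.png

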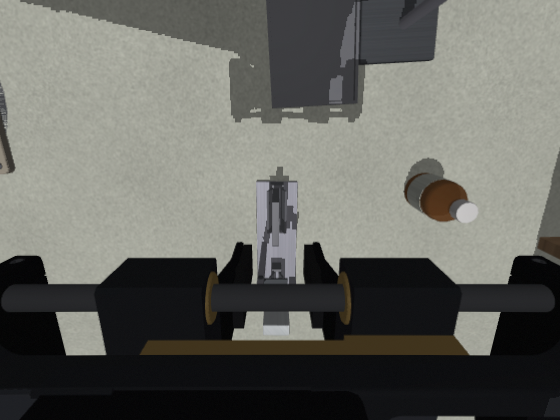

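View pics/t6c.png

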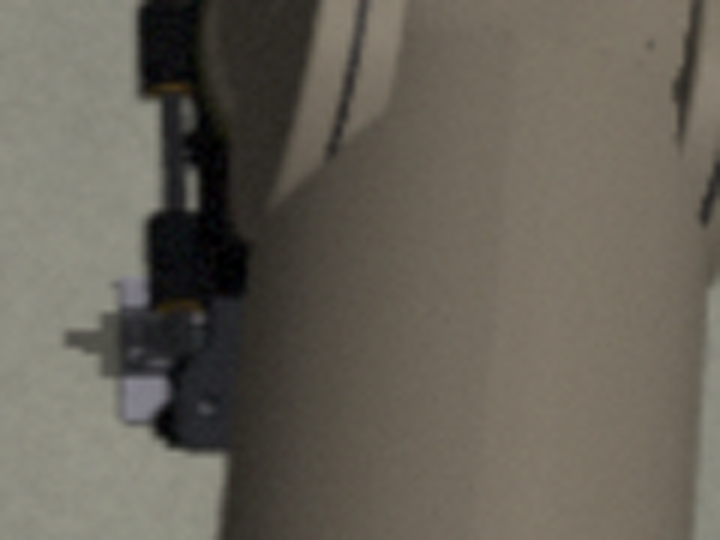

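```bash
python3 - <<'E'
from h import *
crop('w6',230,165,330,345,4,'w6c')
z=load('w6');X=cloud(z)
A=X[150:300,240:320].reshape(-1,3);m=(A[:,2]>.08)&(A[:,2]<.11);print(m.sum(),np.median(A[m],0),A[m].min(0),A[m].max(0))
for v in range(200,255,6): print(v,[X[v,u].round(3).tolist() for u in (270,274,278)])
for v in (315,320,326,330): print(v,[X[v,u].round(4).tolist() for u in (266,276,286)])
E
```

```text
410 [ 0.50988235 -0.17885603  0.09753709] [ 0.48647763 -0.24771189  0.08031574] [ 0.51520733 -0.1444665   0.10976346]
200 [[0.504, -0.157, 0.041], [0.51, -0.144, 0.088], [0.515, -0.145, 0.086]]
206 [[0.503, -0.166, 0.041], [0.51, -0.15, 0.097], [0.515, -0.15, 0.097]]
212 [[0.503, -0.175, 0.04], [0.51, -0.157, 0.098], [0.515, -0.157, 0.099]]
218 [[0.503, -0.184, 0.042], [0.51, -0.165, 0.098], [0.515, -0.166, 0.097]]
224 [[0.503, -0.193, 0.041], [0.509, -0.173, 0.097], [0.515, -0.174, 0.098]]
230 [[0.502, -0.203, 0.04], [0.509, -0.182, 0.097], [0.514, -0.182, 0.097]]
236 [[0.501, -0.227, 0.005], [0.509, -0.189, 0.099], [0.514, -0.19, 0.097]]
242 [[0.5, -0.238, 0.005], [0.509, -0.197, 0.099], [0.514, -0.198, 0.099]]
248 [[0.5, -0.248, 0.006], [0.507, -0.249, 0.005], [nan, nan, nan]]
254 [[0.5, -0.258, 0.006], [0.506, -0.259, 0.006], [0.513, -0.259, 0.005]]
315 [[0.5006, -0.2364, 0.1958], [0.5107, -0.2372, 0.1951], [0.521, -0.2374, 0.1951]]
320 [[0.5009, -0.2355, 0.2048], [0.5108, -0.237, 0.2032], [0.5207, -0.2366, 0.2041]]
326 [[0.5011, -0.237, 0.2118], [0.5108, -0.2375, 0.2115], [0.5205, -0.2377, 0.2116]]
330 [[0.5009, -0.2422, 0.2111], [0.5107, -0.242, 0.2117], [0.5204, -0.2424, 0.2115]]
```

View pics/w6c.png

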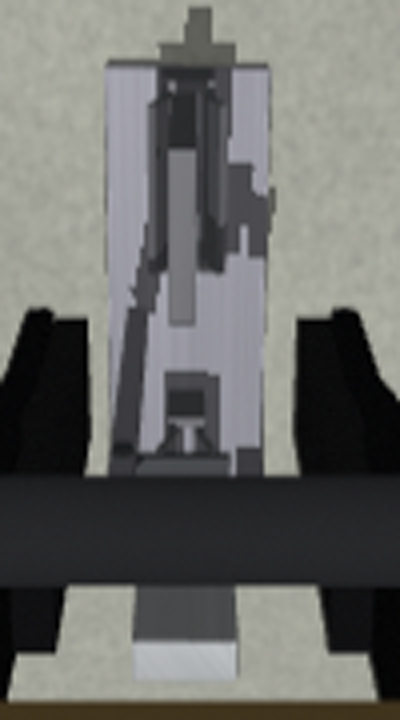

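Cassette top sits at z = 0.098, which is fully home, and the tab is at (0.511, -0.242). Next, a closer look at the loop with the wrist camera.

Call:
move_arm --pt "0.04 0.01 0 0" --pt "0.085 0.03 0 0" --pt "0.12 0.04 0 0" --pt "0.14 0.04 0 0" --pt "0.14 0.04 0 0" --pt "0.14 0.04 0 0" --pt "0.14 0.04 0 0"

```text
time: 9.35
ee_pos: [0.5562, 0.011, 0.2947]
eef_rot: [0.717, 0.697, -0.0, 0.0]
ft_force: [-0.2, -0.3, 0.6]
width: 0.0302
```

```bash
python3 - <<'E'
from h import *
to([.512,-.242,.30],-91.4)
shot('wrist','w7');shot('top','t7')
crop('w7',190,80,370,230,4,'w7c')
crop('t7',330,190,450,280,6,'t7c')
E
```

```text
t 9.35 ee [0.5562 0.011  0.2947] yang -1.66 tilt z [-4.e-04 -6.e-04 -1.e+00] q7 [-0.6   0.15  0.57  1.56 -0.08  1.45 -0.06] F [-0.2 -0.3  0.6] w 0.0302
shift [-0.2542 -0.0369 -0.0051] roll 1.5663
```

View pics/w7.png

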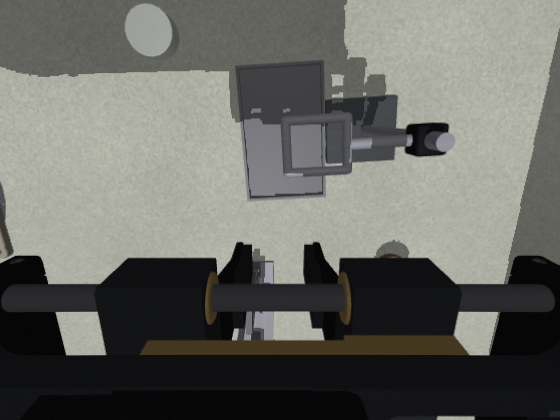

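View pics/t7c.png

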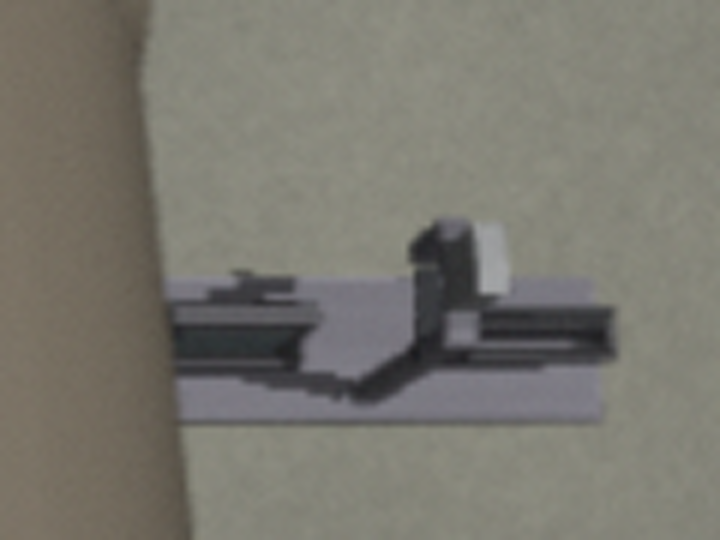

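View pics/w7c.png

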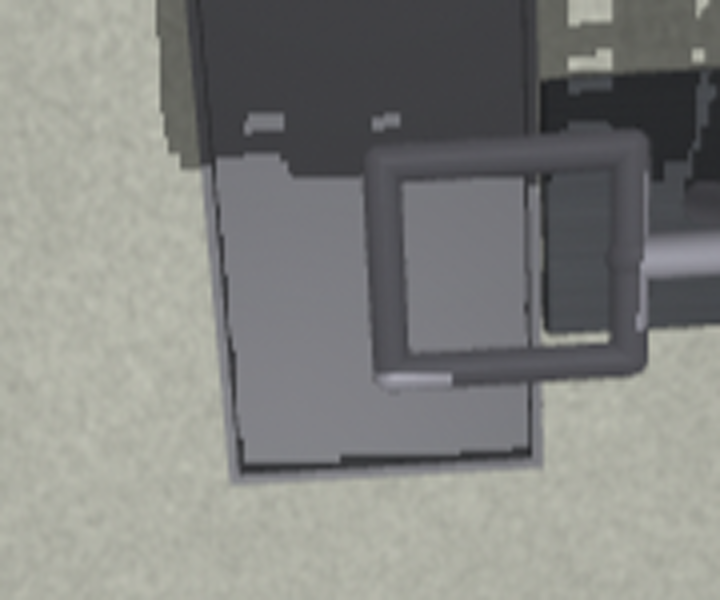

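```bash
python3 - <<'E'
from h import *
z=load('w7');X=cloud(z)
A=X[90:200,270:365].reshape(-1,3);m=(A[:,2]>.185)&(A[:,2]<.21);B=A[m]
print(m.sum(),np.median(B[:,2]))
f=B[(B[:,0]<.57)];print('front',f.min(0),f.max(0),f.mean(0),np.polyfit(f[:,1],f[:,0],1))
f=B[(B[:,0]>.61)&(B[:,0]<.63)&(abs(B[:,1]-.067)<.018)];print('rear',f.mean(0),np.polyfit(f[:,1],f[:,0],1))
g=B[(B[:,0]>.572)&(B[:,0]<.61)];
for s in (g[g[:,1]>.067],g[g[:,1]<.067]): print('side',s.mean(0),np.polyfit(s[:,0],s[:,1],1))
E
```

```text
2309 0.19783718325761454
front [0.56179726 0.04046167 0.19435456] [0.56997473 0.0916959  0.20021655] [0.56596269 0.06725116 0.19765716] [-0.01443849  0.56693369]
rear [0.61919348 0.06742473 0.19796357] [-0.02038783  0.62056812]
side [0.59135755 0.08867984 0.19764852] [0.04582431 0.06158129]
side [0.59095511 0.04503076 0.19754204] [0.03432754 0.02474473]
```

```bash
python3 - <<'E'
from h import *
z=load('w7')
def f(u,v,h=.195): return onplane(z,u/4+190-.4,v/4+80-.4,h)
print('front',f(389,270),'rear',f(628.5,270))
L=lambda a,b:np.degrees(np.arctan2(*(b-a)[:2]))
print('front top/bot',f(385,180),f(392,350))
print('outer corners',[f(*p).round(4) for p in((366,150),(648,133),(646,370),(380,388))])
print('tray',[f(*p,.012).round(4) for p in((232,482),(542,466))])
E
```

```text
front [0.56662737 0.06629556 0.195     ] rear [0.61774175 0.06481847 0.195     ]
front top/bot [0.56615186 0.08481568 0.195     ] [0.56694627 0.04914399 0.195     ]
outer corners [array([0.5623, 0.0909, 0.195 ]), array([0.6207, 0.0926, 0.195 ]), array([0.6224, 0.0432, 0.195 ]), array([0.5642, 0.0408, 0.195 ])]
tray [array([ 0.51  , -0.0293,  0.012 ]), array([ 0.6284, -0.0263,  0.012 ])]
```

Call:
move_arm --pt "-0.03 0 0 0.14" --pt "-0.06 -0.01 0 0.28" --pt "-0.1 -0.015 0 0.42" --pt "-0.14 -0.02 0 0.56" --pt "-0.18 -0.025 0 0.7" --pt "-0.22 -0.03 0 0.84" --pt "-0.254 -0.038 0 0.98" --pt "-0.254 -0.038 0.01 1.12" --pt "-0.254 -0.038 0.02 1.26" --pt "-0.254 -0.038 0.025 1.4" --pt "-0.254 -0.038 0.025 1.52" --pt "-0.254 -0.038 0.025 1.566" --pt "-0.254 -0.038 0.025 1.566" --pt "-0.254 -0.038 0.025 1.566" --claw 0

```text
time: 10.85
ee_pos: [0.5116, -0.2402, 0.2701]
eef_rot: [1.0, -0.01, 0.0, -0.0]
ft_force: [0.9, -0.2, 0.6]
width: 0.0434
```

```bash
python3 - <<'E'
from h import *
to([.511,-.242,.183],-91.4)
shot('wrist','w8')
shot('side','s8');crop('s8',250,60,390,220,5,'s8c')
E
```

```text
t 10.85 ee [ 0.5116 -0.2402  0.2701] yang -91.17 tilt z [ 3.e-04  1.e-04 -1.e+00] q7 [-0.41  0.23  0.92  1.59 -0.19  1.41 -1.07] F [ 0.9 -0.2  0.6] w 0.0434
shift [-0.0005  0.0018  0.0871] roll 0.0041
```

View pics/w8.png

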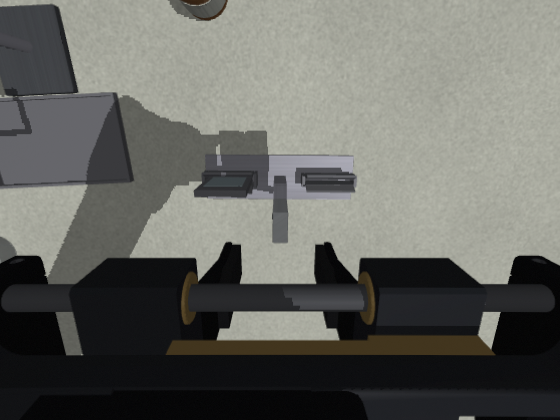

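View pics/s8c.png

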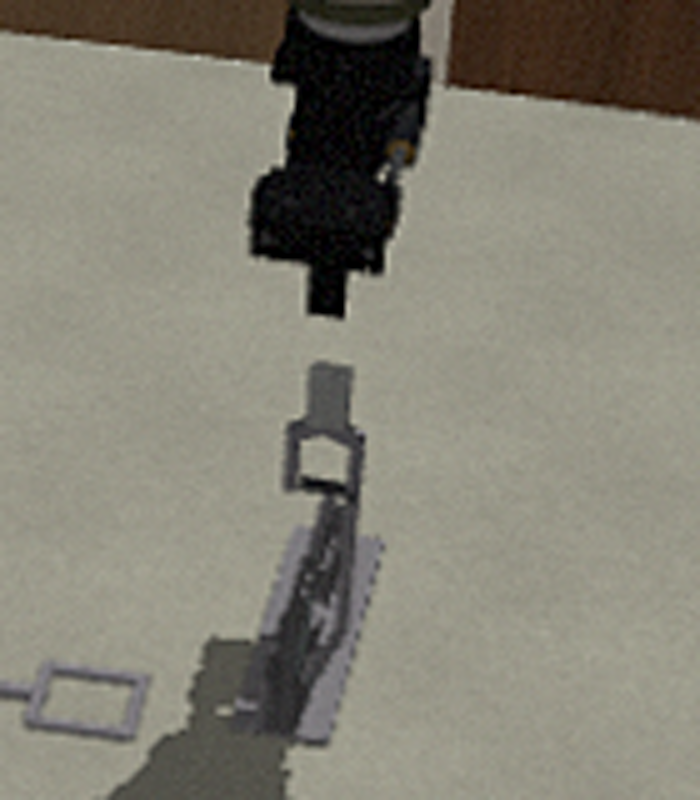

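```bash
python3 - <<'E'
from h import *
crop('w8',190,145,370,250,4,'w8c')
z=load('w8');X=cloud(z)
A=X[150:250,265:300].reshape(-1,3);m=(A[:,2]>.205)&(A[:,2]<.22);B=A[m];print(m.sum(),B.min(0),B.max(0),B.mean(0), np.polyfit(B[:,0],B[:,1],1))
for v in (206,210,215,220,230,240): print(v,X[v,280].round(4))
E
```

```text
499 [ 0.49710108 -0.24823393  0.20539798] [ 0.52363184 -0.23673918  0.21323856] [ 0.51119981 -0.24252176  0.21120903] [-0.01264992 -0.23605513]
206 [ 0.5228 -0.2429  0.1933]
210 [ 0.5229 -0.2428  0.2048]
215 [ 0.5212 -0.2427  0.2123]
220 [nan nan nan]
230 [ 0.5085 -0.2425  0.2113]
240 [ 0.5004 -0.2423  0.2121]
```

View pics/w8c.png

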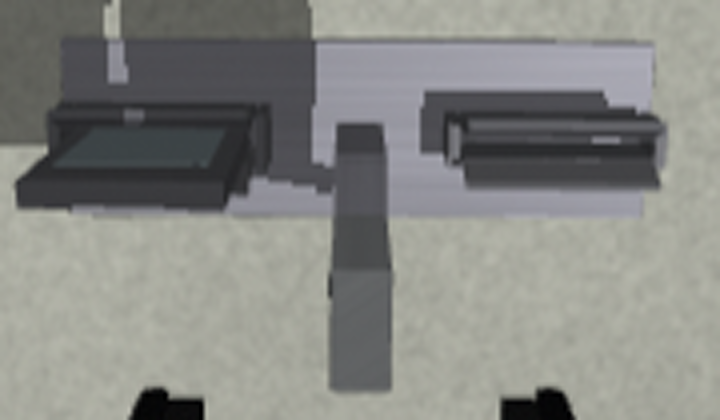

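Call:
move_arm --pt "-0.001 0.0023 0.03 0.002" --pt "-0.001 0.0023 0.06 0.002" --pt "-0.001 0.0023 0.08 0.002" --pt "-0.001 0.0023 0.087 0.002" --pt "-0.001 0.0023 0.087 0.002" --pt "-0.001 0.0023 0.087 0.002"

```text
time: 11.55
ee_pos: [0.5112, -0.2423, 0.1841]
eef_rot: [1.0, -0.012, 0.001, 0.0]
ft_force: [0.9, -0.2, 0.4]
width: 0.0437
```

Call:
move_arm --pt "0 0 0 0" --pt "0 0 0 0" --pt "0 0 0 0" --pt "0 0 0 0" --pt "0 0 0 0" --pt "0 0 0 0" --pt "0 0 0 0" --claw -1 --newtons 60

```text
time: 12.25
ee_pos: [0.5108, -0.242, 0.1831]
eef_rot: [1.0, -0.012, 0.0, -0.0]
ft_force: [0.2, 0.3, 0.7]
width: 0.0117
```

```bash
python3 - <<'E'
from h import *
to([.511,-.242,.285],-91.4)
E
```

```text
t 12.25 ee [ 0.5108 -0.242   0.1831] yang -91.33 tilt z [ 2.e-04  1.e-04 -1.e+00] q7 [-0.38  0.3   0.89  1.72 -0.25  1.24 -1.02] F [0.2 0.3 0.7] w 0.0117
shift [ 0.0002 -0.     -0.1019] roll 0.0012
```

Call:
move_arm --pt "0 0 -0.003 0" --pt "0 0 -0.01 0" --pt "0 0 -0.02 0" --pt "0 0 -0.035 0" --pt "0 0 -0.05 0" --pt "0 0 -0.07 0" --pt "0 0 -0.09 0" --pt "0 0 -0.105 0" --pt "0 0 -0.112 0" --pt "0 0 -0.115 0" --pt "0 0 -0.115 0" --pt "0 0 -0.115 0" --pt "0 0 -0.115 0"

```text
time: 13.55
ee_pos: [0.5105, -0.2418, 0.2973]
eef_rot: [1.0, -0.012, -0.001, -0.0]
ft_force: [0.2, -0.4, -5.2]
width: 0.0118
```

```bash
python3 - <<'E'
from h import *
to([.511,.067,.298],-88.2)
shot('side','s9');crop('s9',230,60,400,240,4,'s9c')
E
```

```text
t 13.55 ee [ 0.5105 -0.2418  0.2973] yang -91.33 tilt z [-1.2e-03  3.0e-04 -1.0e+00] q7 [-0.41  0.22  0.92  1.54 -0.18  1.47 -1.08] F [ 0.2 -0.4 -5.2] w 0.0118
shift [-0.0067 -0.3087 -0.0006] roll -0.0546
```

View pics/s9c.png

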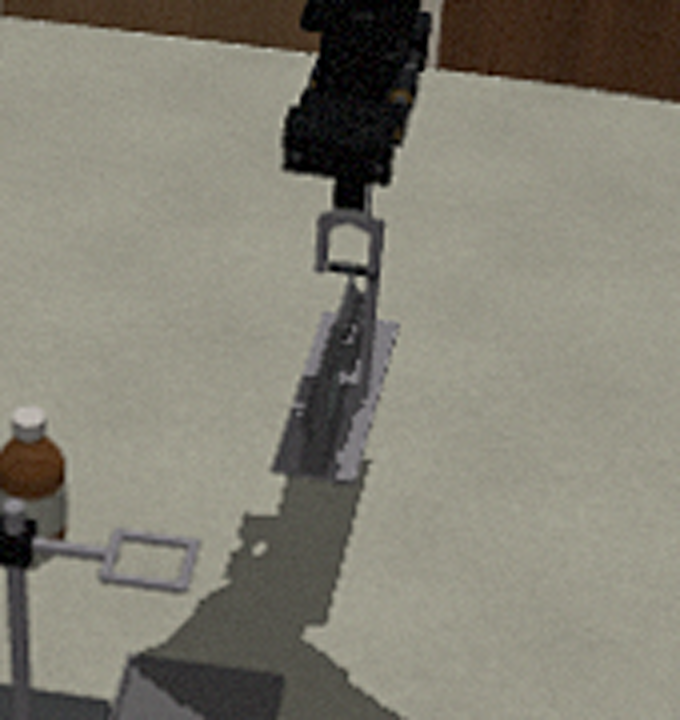

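Call:
move_arm --pt "0 -0.006 0 -0.005" --pt "0 -0.018 0 -0.01" --pt "-0.001 -0.035 0 -0.015" --pt "-0.002 -0.055 0 -0.02" --pt "-0.002 -0.078 0 -0.025" --pt "-0.003 -0.102 0 -0.03" --pt "-0.003 -0.126 0 -0.035" --pt "-0.004 -0.15 0 -0.04" --pt "-0.004 -0.174 0 -0.045" --pt "-0.005 -0.198 0 -0.05" --pt "-0.005 -0.222 0 -0.055" --pt "-0.006 -0.245 0 -0.055" --pt "-0.006 -0.266 0 -0.055" --pt "-0.007 -0.284 0 -0.055" --pt "-0.007 -0.297 0 -0.055" --pt "-0.007 -0.305 0 -0.055" --pt "-0.007 -0.309 0 -0.055" --pt "-0.007 -0.309 0 -0.055" --pt "-0.007 -0.309 0 -0.055"

```text
time: 15.5
ee_pos: [0.511, 0.0662, 0.2981]
eef_rot: [1.0, 0.015, 0.0, 0.0]
ft_force: [-1.0, -0.4, -5.7]
width: 0.0118
```

```bash
python3 - <<'E'
from h import *
to([.559,.067,.30],-88.2)
shot('wrist','w10');shot('side','s10');crop('s10',170,130,330,290,5,'s10c')
shot('top','t10')
E
```

```text
t 15.5 ee [0.511  0.0662 0.2981] yang -88.25 tilt z [ 0.e+00 -2.e-04 -1.e+00] q7 [-0.85  0.04  0.66  1.66 -0.02  1.45 -1.73] F [-1.  -0.4 -5.7] w 0.0118
shift [ 0.048   0.0007 -0.0019] roll -0.0008
```

View pics/w10.png

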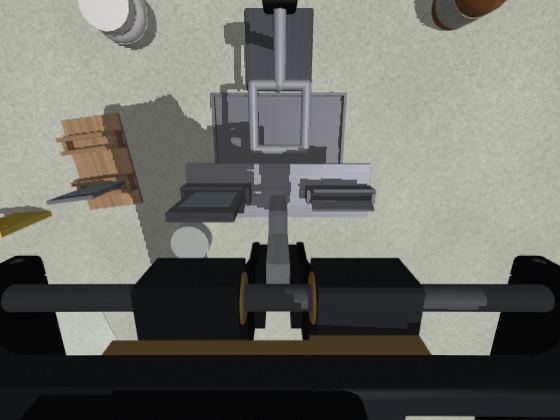

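View pics/s10c.png

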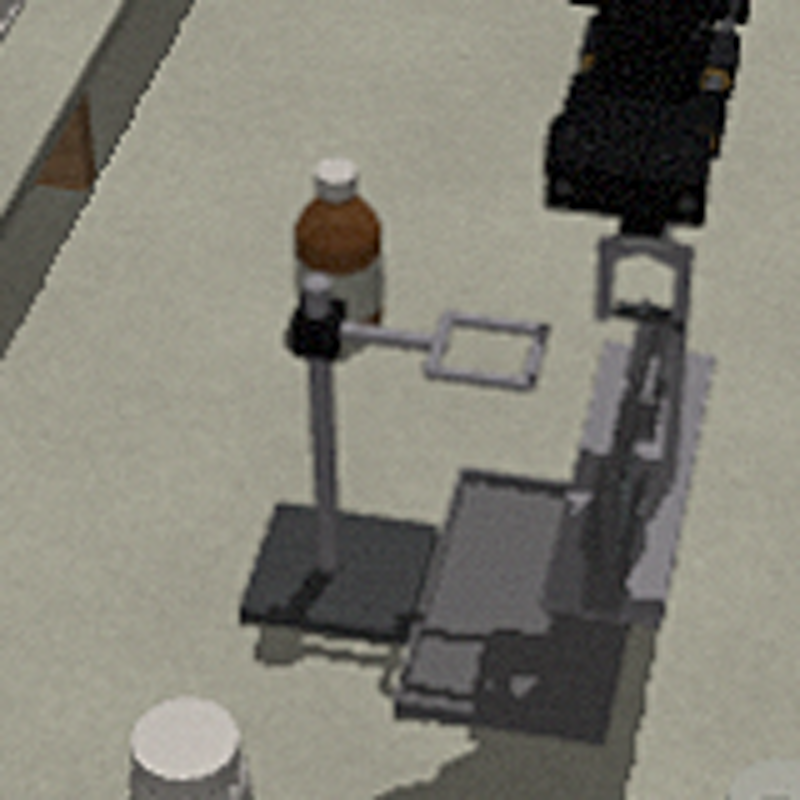

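View pics/t10.png

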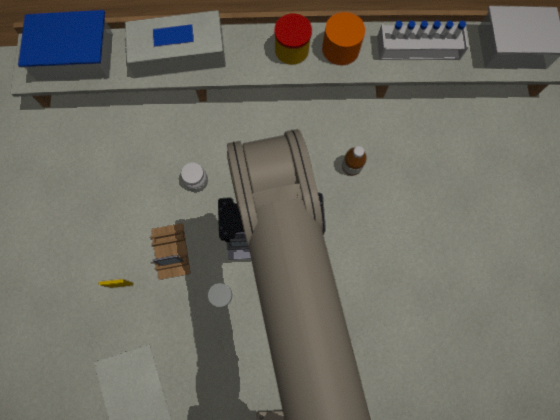

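```bash
python3 - <<'E'
from h import *
crop('w10',230,70,330,260,4,'w10c')
z=load('w10');X=cloud(z)
A=X[70:165,240:320].reshape(-1,3);m=(A[:,2]>.188)&(A[:,2]<.205);B=A[m]
f=B[(B[:,0]<.568)];print('front',len(f),f.min(0),f.max(0))
for v in (140,143,146,149,152,155): print(v,[X[v,u].round(4).tolist() for u in (262,280,298)])
C=X[165:172,195:265];print('base',np.nanmedian(C.reshape(-1,3),0)); 
for u in (200,280,360):
  col=X[155:200,u]; ok=abs(col[:,2]-.121)<.012; print(u,col[ok][:2].round(4), col[ok][-1:].round(4))
E
```

```text
front 434 [0.56111505 0.04092385 0.19410993] [0.567971   0.09120973 0.20000515]
140 [[0.5594, 0.0901, 0.0047], [0.5602, 0.0635, 0.0041], [0.561, 0.0369, 0.0038]]
143 [[0.555, 0.0901, 0.0031], [0.5559, 0.0634, 0.0047], [0.5567, 0.0366, 0.0038]]
146 [[0.5683, 0.0809, 0.1962], [0.5688, 0.0654, 0.1969], [0.5695, 0.0501, 0.1987]]
149 [[0.5661, 0.0807, 0.1993], [0.5663, 0.0653, 0.1972], [0.5669, 0.0499, 0.1985]]
152 [[0.5634, 0.0807, 0.198], [0.564, 0.0652, 0.1991], [0.5644, 0.0498, 0.1983]]
155 [[0.5372, 0.0899, 0.0026], [0.5384, 0.0628, 0.0053], [0.5391, 0.0358, 0.0043]]
base [0.53569992 0.12128175 0.12038905]
200 [[0.5391 0.1541 0.12  ]
 [0.5381 0.154  0.1205]] [[0.5175 0.1523 0.1312]]
280 [[0.5418 0.0638 0.119 ]
 [0.5408 0.0638 0.1201]] [[0.5063 0.0627 0.1217]]
360 [[ 0.5448 -0.0263  0.1203]
 [ 0.5435 -0.0267  0.1196]] [[ 0.5096 -0.027   0.1327]]
```

View pics/w10c.png

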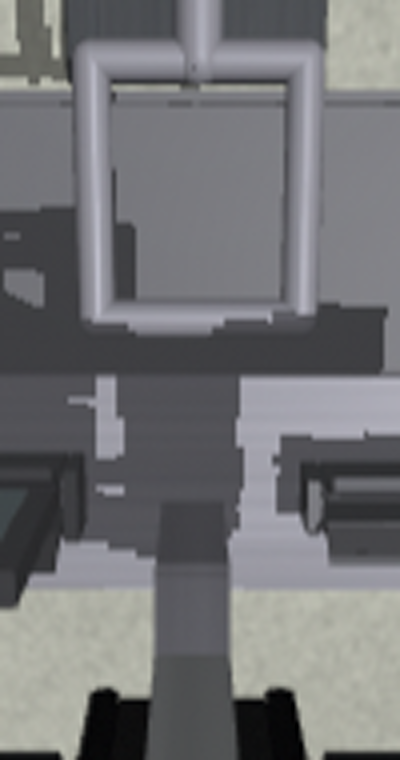

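Call:
move_arm --pt "0.004 0 0 0" --pt "0.012 0 0 0" --pt "0.022 0 0 0" --pt "0.032 0 0 0" --pt "0.041 0 0 0" --pt "0.046 0 0 0" --pt "0.0475 0 0 0" --pt "0.0475 0 0 0" --pt "0.0475 0 0 0"

```text
time: 16.55
ee_pos: [0.5582, 0.0685, 0.2981]
eef_rot: [1.0, 0.016, -0.0, -0.0]
ft_force: [0.4, 0.4, -4.7]
width: 0.0114
```

```bash
python3 - <<'E'
from h import *
to([.5585,.067,.27],-88.2)
shot('wrist','w11');crop('w11',200,110,360,270,4,'w11c')
shot('side','s11');crop('s11',190,130,310,270,5,'s11c')
E
```

```text
t 16.55 ee [0.5582 0.0685 0.2981] yang -88.18 tilt z [-2.e-04  2.e-04 -1.e+00] q7 [-0.8   0.18  0.69  1.54 -0.11  1.46 -1.64] F [ 0.4  0.4 -4.7] w 0.0114
shift [0.0002 0.0015 0.0281] roll 0.0003
```

View pics/w11c.png

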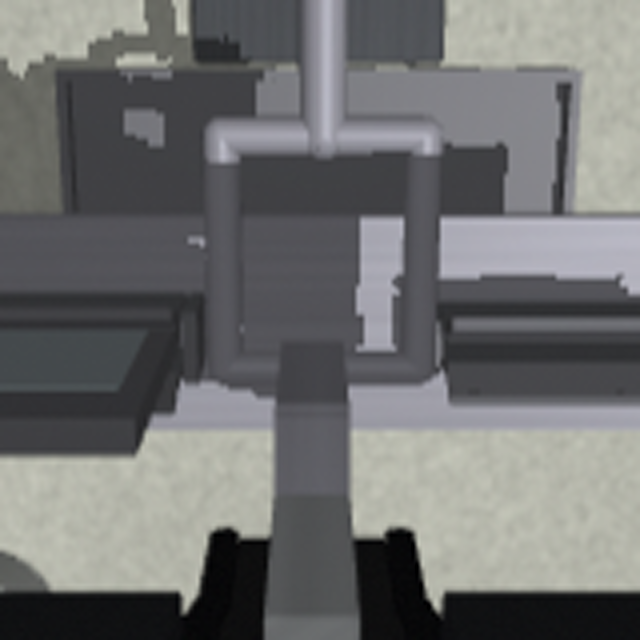

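View pics/s11c.png

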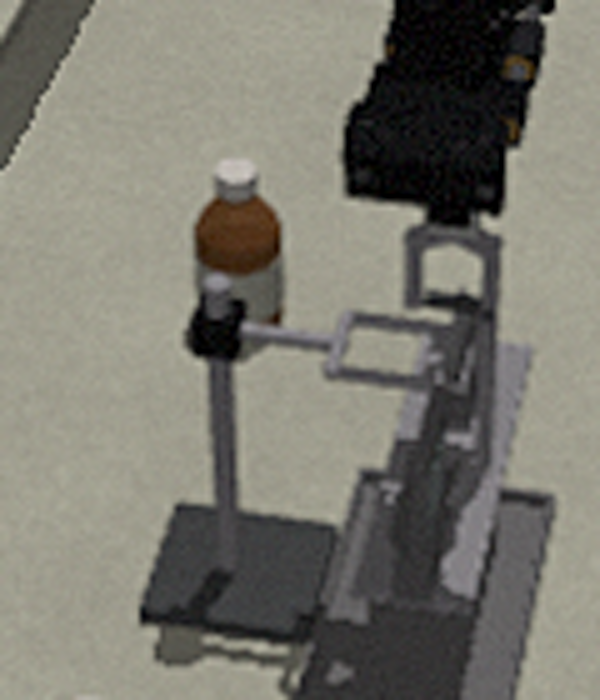

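```bash
python3 - <<'E'
from h import *
z=load('w11');X=cloud(z)
f=lambda u,v,h:onplane(z,u/4+200-.4,v/4+110-.4,h).round(4)
print('tip bottom far edge',f(313,341,.233),'tip roof corner',f(313,402,.278),'bar edges at side',f(260,350,.195),f(260,385,.195),f(395,348,.195),f(395,383,.195))
for v in range(194,212,2): print(v,X[v,266].round(4),X[v,280].round(4),X[v,297].round(4))
E
```

```text
tip bottom far edge [0.582  0.0686 0.233 ] tip roof corner [0.5835 0.0687 0.278 ] bar edges at side [0.5698 0.0802 0.195 ] [0.5615 0.0801 0.195 ] [0.5712 0.0496 0.195 ] [0.563  0.0491 0.195 ]
194 [0.5538 0.0814 0.1203] [0.5544 0.0651 0.1207] [0.5551 0.0454 0.1209]
196 [0.5513 0.0813 0.1199] [0.5818 0.0669 0.2357] [0.5526 0.0452 0.1205]
198 [0.5694 0.0789 0.1964] [0.5818 0.067  0.2415] [0.5699 0.0507 0.1952]
200 [0.5679 0.0788 0.1978] [0.5815 0.067  0.2464] [0.5688 0.0509 0.198 ]
202 [0.5661 0.0788 0.198 ] [0.5816 0.0671 0.2522] [0.5669 0.0508 0.198 ]
204 [0.5643 0.0787 0.1986] [0.5817 0.0671 0.2575] [0.5653 0.0507 0.1988]
206 [0.5621 0.0787 0.1973] [0.5818 0.0671 0.2629] [0.5632 0.0506 0.1981]
208 [0.5371 0.081  0.1212] [0.5815 0.0672 0.2668] [0.5377 0.0444 0.1192]
210 [0.5344 0.0809 0.1204] [0.5817 0.0672 0.2717] [0.5356 0.0444 0.1206]
```

Call:
move_arm --pt "0.0005 0.001 0.005 0" --pt "0.0005 0.001 0.014 0" --pt "0.0005 0.001 0.022 0" --pt "0.0005 0.001 0.028 0" --pt "0.0005 0.001 0.032 0" --pt "0.0005 0.001 0.036 0" --pt "0.0005 0.001 0.04 0" --pt "0.0005 0.001 0.044 0" --pt "0.0005 0.001 0.048 0" --pt "0.0005 0.001 0.048 0"

```text
time: 17.65
ee_pos: [0.5592, 0.0677, 0.2501]
eef_rot: [1.0, 0.016, 0.0, -0.0]
ft_force: [-0.4, 0.3, 1.8]
width: 0.0114
```

```bash
python3 - <<'E'
from h import *
to([.5585,.067,.22],-88.2)
print(read_state()['torque'])
shot('side','s12');crop('s12',190,130,310,270,5,'s12c')
E
```

```text
t 17.65 ee [0.5592 0.0677 0.2501] yang -88.18 tilt z [ 7.e-04  3.e-04 -1.e+00] q7 [-0.79  0.2   0.68  1.62 -0.13  1.37 -1.63] F [-0.4  0.3  1.8] w 0.0114
shift [-0.0008  0.0007  0.0301] roll 0.0004
[-0.11541313  0.26459978  0.04346245]
```

View pics/s12c.png

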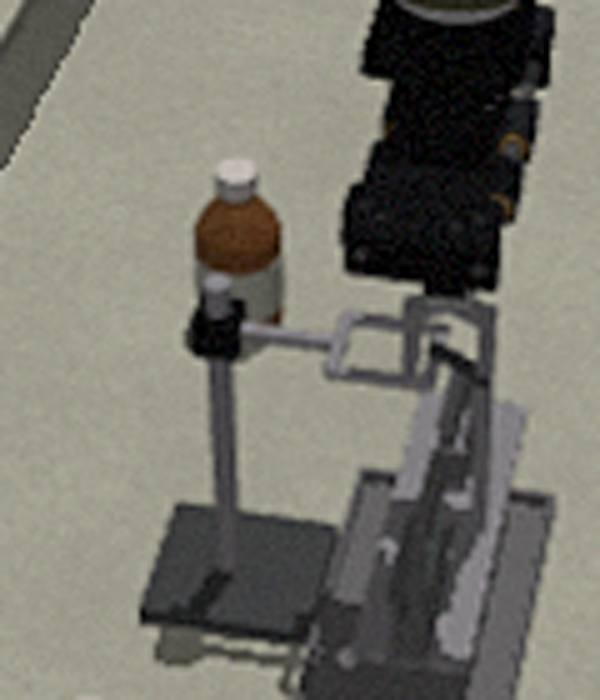

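Call:
move_arm --pt "0 0 0.004 0" --pt "0 0 0.008 0" --pt "0 0 0.012 0" --pt "0 0 0.016 0" --pt "0 0 0.02 0" --pt "0 0 0.023 0" --pt "0 0 0.025 0" --pt "0 0 0.025 0"

```text
time: 18.5
ee_pos: [0.5588, 0.0676, 0.2246]
eef_rot: [1.0, 0.016, -0.0, 0.0]
ft_force: [-0.3, -0.2, -5.7]
width: 0.0114
```

```bash
python3 - <<'E'
from h import *
to([.5585,.067,.22],-88.2)
print(read_state()['torque'])
shot('side','s13');crop('s13',190,130,310,270,5,'s13c')
E
```

```text
t 18.5 ee [0.5588 0.0676 0.2246] yang -88.18 tilt z [-5.e-04 -2.e-04 -1.e+00] q7 [-0.79  0.22  0.68  1.66 -0.14  1.32 -1.62] F [-0.3 -0.2 -5.7] w 0.0114
shift [-0.0003  0.0006  0.0046] roll 0.0004
[-0.06188633  0.15047027  0.00313749]
```

View pics/s13c.png

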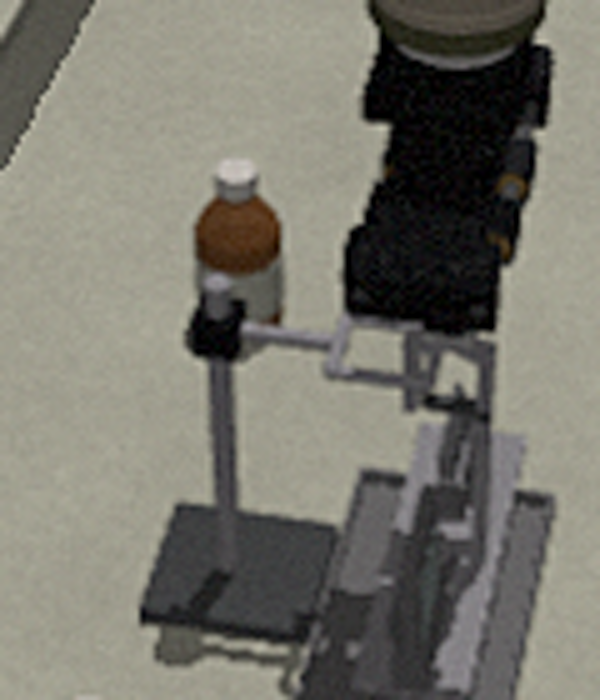

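Call:
move_arm --pt "0.002 0 0 0" --pt "0.005 0 0 0" --pt "0.0075 0 0 0" --pt "0.0078 0 0.003 0" --pt "0.0078 0 0.005 0" --pt "0.0078 0 0.0065 0" --pt "0.0078 0 0.0075 0" --pt "0.0078 0 0.0082 0" --pt "0.0078 0 0.0082 0" --pt "0.0078 0 0.0082 0"

```text
time: 19.55
ee_pos: [0.5667, 0.0679, 0.2169]
eef_rot: [1.0, 0.016, 0.0, -0.0]
ft_force: [1.0, 0.5, -5.4]
width: 0.0111
```

```bash
python3 - <<'E'
from h import *
to([.5665,.067,.2164],-88.2)
print(read_state()['torque'])
E
```

```text
t 19.55 ee [0.5667 0.0679 0.2169] yang -88.18 tilt z [ 1.e-04  1.e-04 -1.e+00] q7 [-0.77  0.24  0.68  1.65 -0.16  1.31 -1.61] F [ 1.   0.5 -5.4] w 0.0111
shift [-0.0003  0.0009  0.0005] roll 0.0004
[-0.06580732  0.11734124 -0.01920658]
```

Still full weight on the gripper. I'll lower in 0.5 mm steps until the bar takes it.

Call:
move_arm --pt "0 0 0.0005 0" --pt "0 0 0.001 0" --pt "0 0 0.001 0"

```text
time: 19.85
ee_pos: [0.567, 0.0679, 0.2165]
eef_rot: [1.0, 0.016, 0.0, -0.0]
ft_force: [-2.4, -0.5, 2.5]
width: 0.0117
```

Call:
move_arm --pt "0 0 0.0005 0" --pt "0 0 0.001 0" --pt "0 0 0.001 0"

```text
time: 20.15
ee_pos: [0.5671, 0.0678, 0.2163]
eef_rot: [1.0, 0.016, 0.001, -0.0]
ft_force: [-5.8, 0.4, 10.6]
width: 0.0117
```

Call:
move_arm --pt "-0.0005 0 -0.001 0" --pt "-0.001 0 -0.001 0" --pt "-0.001 0 -0.001 0" --pt "-0.001 0 -0.001 0"

```text
time: 20.55
ee_pos: [0.5664, 0.0678, 0.2163]
eef_rot: [1.0, 0.016, 0.001, -0.0]
ft_force: [1.9, -0.0, 4.2]
width: 0.0117
```

Call:
move_arm --pt "0.0002 0 -0.0006 0" --pt "0.0002 0 -0.0006 0" --pt "0.0002 0 -0.0006 0"

```text
time: 20.85
ee_pos: [0.5662, 0.0679, 0.2164]
eef_rot: [1.0, 0.016, 0.0, -0.0]
ft_force: [3.6, 0.3, 0.4]
width: 0.0115
```

```bash
python3 - <<'E'
from h import *
to([.5665,.067,.2164],-88.2)
shot('side','s14');crop('s14',190,130,310,270,5,'s14c')
shot('wrist','w14')
E
```

```text
t 20.85 ee [0.5662 0.0679 0.2164] yang -88.18 tilt z [ 5.e-04  0.e+00 -1.e+00] q7 [-0.77  0.24  0.68  1.65 -0.16  1.3  -1.61] F [3.6 0.3 0.4] w 0.0115
shift [ 0.0003  0.0009 -0.    ] roll 0.0004
```

View pics/s14c.png

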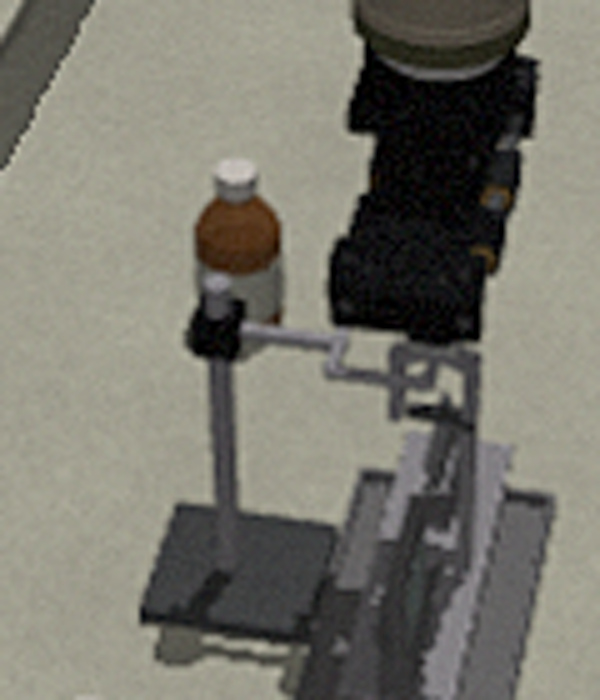

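View pics/w14.png

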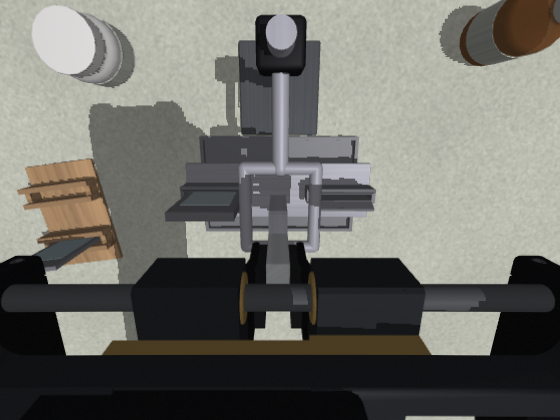

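Call:
move_arm --pt "0.0004 0 0 0" --pt "0.0004 0 0 0"

```text
time: 21.15
ee_pos: [0.5663, 0.0679, 0.2164]
eef_rot: [1.0, 0.016, -0.0, -0.0]
ft_force: [2.4, 0.2, 0.1]
width: 0.0111
```

Call:
move_arm --pt "0 0 0 0" --pt "0 0 0 0" --pt "0 0 0 0" --pt "0 0 0 0" --pt "0 0 0 0" --claw -0.3 --newtons 10

```text
time: 21.65
ee_pos: [0.5662, 0.0679, 0.2164]
eef_rot: [1.0, 0.016, -0.0, -0.0]
ft_force: [-0.5, -0.3, -0.6]
width: 0.0299
```

```bash
python3 - <<'E'
from h import *
to([.5665,.067,.2164],-88.2)
shot('side','s15');crop('s15',190,130,310,270,5,'s15c')
shot('wrist','w15');crop('w15',160,130,400,260,3,'w15c')
E
```

```text
t 21.65 ee [0.5662 0.0679 0.2164] yang -88.18 tilt z [-3.e-04  1.e-04 -1.e+00] q7 [-0.77  0.24  0.68  1.65 -0.16  1.3  -1.61] F [-0.5 -0.3 -0.6] w 0.0299
shift [ 0.0003  0.0009 -0.    ] roll 0.0004
```

View pics/s15c.png

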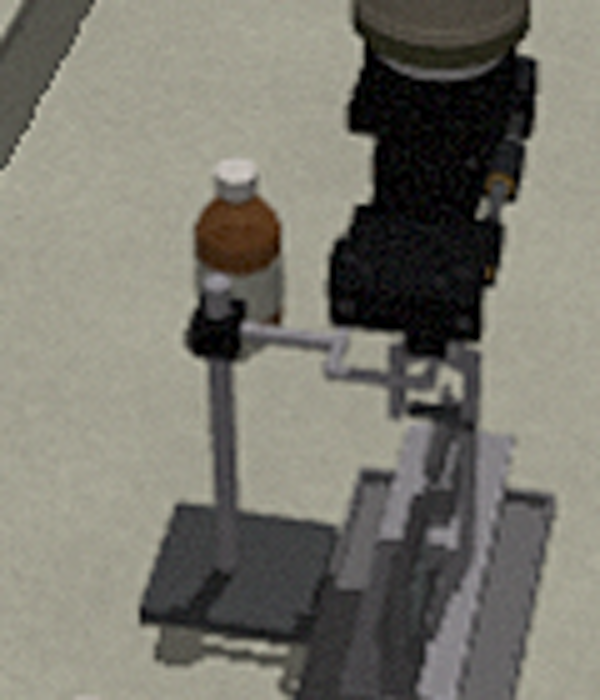

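View pics/w15c.png

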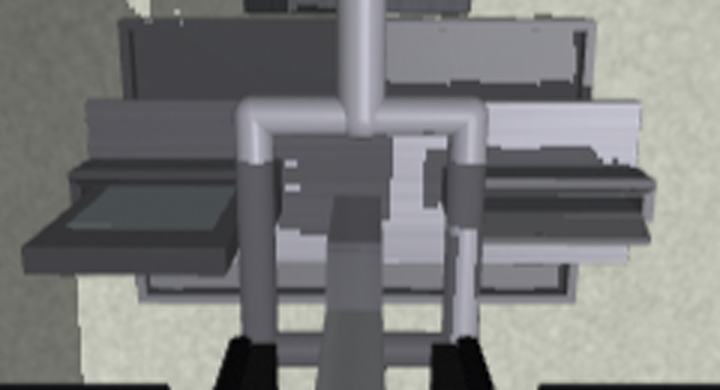

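Call:
move_arm --pt "0 0 -0.005 0" --pt "0 0 -0.015 0" --pt "0 0 -0.03 0" --pt "0 0 -0.05 0" --pt "0 0 -0.08 0" --pt "0 0 -0.11 0" --pt "0 0 -0.13 0" --pt "0 0 -0.13 0" --pt "0 0 -0.13 0"

```text
time: 22.65
ee_pos: [0.5665, 0.0678, 0.3472]
eef_rot: [1.0, 0.016, 0.001, -0.0]
ft_force: [0.5, -0.3, -0.2]
width: 0.0303
```

```bash
python3 - <<'E'
from h import *
to([.5665,.067,.2164],-88.2)
for k in 'ab':
  shot('wrist','w16'+k)
  z=load('w16'+k);X=cloud(z)
  H=X.reshape(-1,3);m=(abs(H[:,2]-.042)<.02)&(abs(H[:,0]-.566)<.05)&(abs(H[:,1]-.067)<.12);
  print(m.sum())
  for u in range(190,380,20):
    c=X[:240,u];ok=(c[:,2]>.027)&(c[:,2]<.06); print(u,c[ok][2:4].round(4).tolist() if ok.sum()>3 else None)
shot('side','s16');crop('s16',190,130,310,270,5,'s16c')
E
```

```text
t 22.65 ee [0.5665 0.0678 0.3472] yang -88.18 tilt z [ 1.2e-03  5.0e-04 -1.0e+00] q7 [-0.78  0.19  0.7   1.43 -0.12  1.56 -1.63] F [ 0.5 -0.3 -0.2] w 0.0303
shift [-0.0002  0.0008  0.1308] roll 0.0003
3107
190 None
210 None
230 [[0.5927, 0.142, 0.0371], [0.5915, 0.1417, 0.0397]]
250 [[0.5922, 0.111, 0.0376], [0.5907, 0.111, 0.0374]]
270 [[0.5918, 0.0799, 0.0383], [0.5904, 0.0798, 0.0396]]
290 [[0.5928, 0.0489, 0.0389], [0.5914, 0.0489, 0.0401]]
310 [[0.5968, 0.0181, 0.038], [0.5954, 0.0182, 0.0397]]
330 [[0.5965, -0.0126, 0.0401], [0.595, -0.0127, 0.0403]]
350 None
370 None
3176
190 None
210 None
230 [[0.5921, 0.1417, 0.0378], [0.5905, 0.1419, 0.037]]
250 [[0.5931, 0.1109, 0.0373], [0.5916, 0.1108, 0.0379]]
270 [[0.5929, 0.0798, 0.0405], [0.591, 0.0798, 0.0376]]
290 [[0.5939, 0.0491, 0.0404], [0.5922, 0.0489, 0.0386]]
310 [[0.5963, 0.0183, 0.0393], [0.595, 0.0184, 0.0415]]
330 [[0.5976, -0.012, 0.0422], [0.5957, -0.0127, 0.0393]]
350 None
370 None
```

View pics/s16c.png

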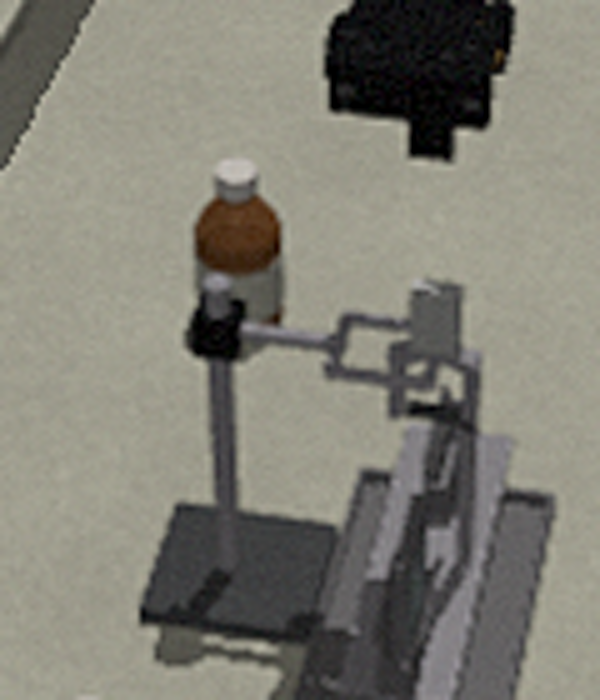

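View pics/w16b.png

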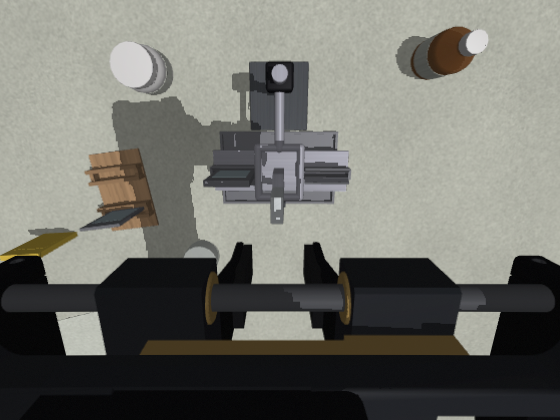

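Call:
move_arm --pt "0 0 -0.02 0" --pt "0 0 -0.03 0" --pt "0 0 -0.03 0" --pt "0 0 -0.03 0" --pt "0 0 -0.03 0" --pt "0 0 -0.03 0" --pt "0 0 -0.03 0" --pt "0 0 -0.03 0" --pt "0 0 -0.03 0" --pt "0 0 -0.03 0" --pt "0 0 -0.03 0" --pt "0 0 -0.03 0" --pt "0 0 -0.03 0" --pt "0 0 -0.03 0" --pt "0 0 -0.03 0" --pt "0 0 -0.03 0" --pt "0 0 -0.03 0" --pt "0 0 -0.03 0" --pt "0 0 -0.03 0" --pt "0 0 -0.03 0"

```text
time: 24.8
ee_pos: [0.5663, 0.0678, 0.3764]
eef_rot: [1.0, 0.016, 0.0, -0.0]
ft_force: [0.4, 1.2, 0.5]
width: 0.0308
```

```bash
python3 - <<'E'
from h import *
im=[]
for k in 'abc':
  shot('wrist','w17'+k); shot('side','s17'+k)
  z=load('w17'+k);X=cloud(z);H=X[:240].reshape(-1,3)
  m=(H[:,2]>.03)&(H[:,2]<.047)&(abs(H[:,0]-.566)<.045)&(abs(H[:,1]-.067)<.108);B=H[m]
  A=np.c_[B[:,:2]-[.566,.067],np.ones(len(B))];c=np.linalg.lstsq(A,B[:,2],rcond=None)[0];r_=B[:,2]-A@c;g=abs(r_)<.003;c=np.linalg.lstsq(A[g],B[g,2],rcond=None)[0]
  print('base plane slopes deg',np.degrees(c[:2]).round(2),'z',c[2].round(4))
  m=(H[:,2]>.12)&(H[:,2]<.14)&(H[:,1]>.095)&(H[:,1]<.18)&(abs(H[:,0]-.566)<.03);B=H[m];print('cass top',len(B),np.median(B,0).round(4),B.min(0).round(3),B.max(0).round(3), np.degrees(np.polyfit(B[:,1],B[:,2],1)[0]).round(2))
a=cv2.imread('pics/s17a.png').astype(int);b=cv2.imread('pics/s17c.png').astype(int);d=abs(a-b).max(2);print('diff',d[130:290,170:330].max(),np.percentile(d[130:290,170:330],99.5))
a=cv2.imread('pics/s16.png').astype(int);d=abs(a-b).max(2);print('vs s16 rack',np.percentile(d[200:290,240:330],[95,99.5]))
crop('s17c',190,130,310,270,5,'s17cc');crop('w17c',180,100,380,250,4,'w17cc')
E
```

```text
base plane slopes deg [ 0.41 -1.33] z 0.0388
cass top 311 [0.5643 0.1333 0.129 ] [0.559 0.104 0.12 ] [0.569 0.164 0.131] -1.23
base plane slopes deg [ 0.38 -1.35] z 0.0388
cass top 313 [0.5643 0.1332 0.129 ] [0.559 0.104 0.12 ] [0.569 0.164 0.132] -1.35
base plane slopes deg [ 0.39 -1.33] z 0.0389
cass top 308 [0.5641 0.1336 0.1291] [0.559 0.104 0.12 ] [0.569 0.164 0.132] -1.17
diff 27 13.0
vs s16 rack [ 9. 51.]
```

View pics/w17cc.png

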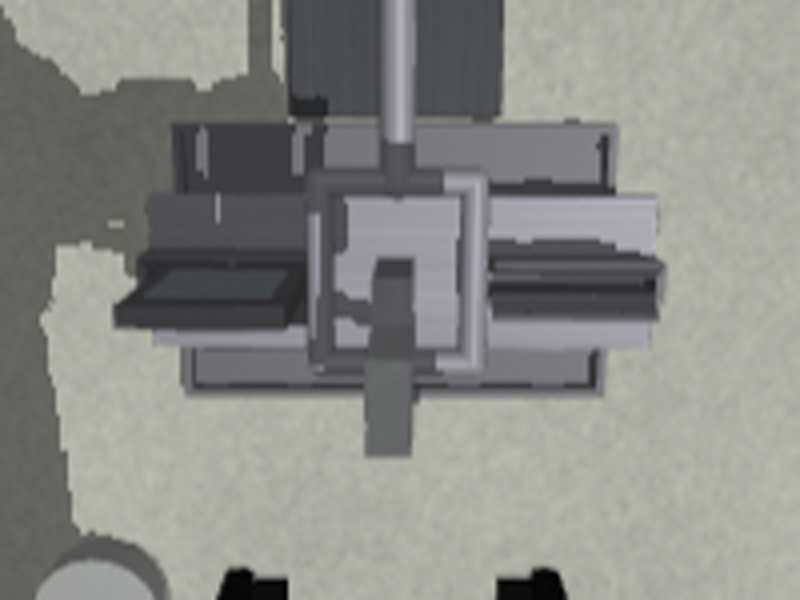

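View pics/s17cc.png

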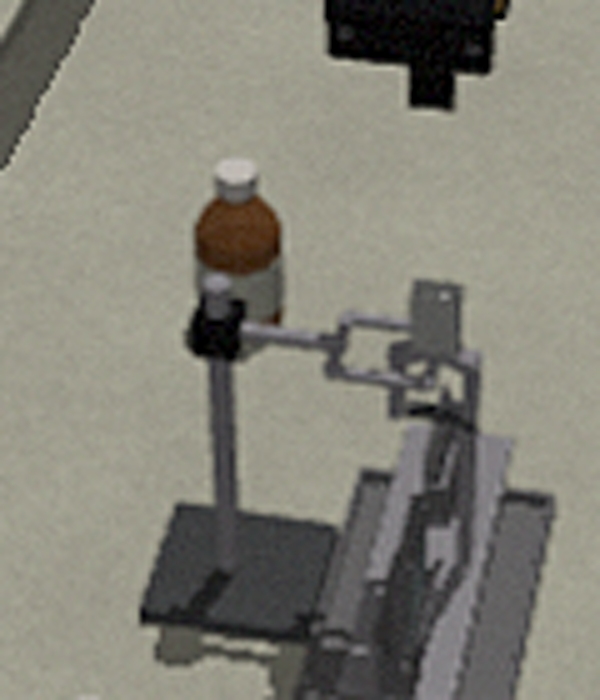

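Roll slope is about 1.3°. I need to know whether it's drifting, so I'll refit the earlier frame and wait a bit.

Call:
move_arm --pt "0 0 0 0" --pt "0 0 0 0" --pt "0 0 0 0" --pt "0 0 0 0" --pt "0 0 0 0" --pt "0 0 0 0" --pt "0 0 0 0" --pt "0 0 0 0" --pt "0 0 0 0" --pt "0 0 0 0" --pt "0 0 0 0" --pt "0 0 0 0" --pt "0 0 0 0" --pt "0 0 0 0" --pt "0 0 0 0" --pt "0 0 0 0" --pt "0 0 0 0" --pt "0 0 0 0" --pt "0 0 0 0" --pt "0 0 0 0"

```text
time: 27.1
ee_pos: [0.5664, 0.0678, 0.3765]
eef_rot: [1.0, 0.016, 0.0, -0.0]
ft_force: [-0.3, 0.4, -1.0]
width: 0.0306
```

```bash
python3 - <<'E'
from h import *
shot('wrist','w18');shot('side','s18')
for k in ('w15','w16a','w16b','w17a','w17c','w18'):
  z=load(k);X=cloud(z);H=X[:240].reshape(-1,3)
  m=(H[:,2]>.03)&(H[:,2]<.047)&(abs(H[:,0]-.566)<.045)&(abs(H[:,1]-.067)<.108);B=H[m]
  A=np.c_[B[:,:2]-[.566,.067],np.ones(len(B))];c=np.linalg.lstsq(A,B[:,2],rcond=None)[0]
  for _ in range(3): g=abs(B[:,2]-A@c)<.003;c=np.linalg.lstsq(A[g],B[g,2],rcond=None)[0]
  print(k,g.sum(),np.degrees(c[:2]).round(2),'z',c[2].round(4),'bench ref:',end=' ')
  m=(abs(H[:,2])<.008)&(abs(H[:,0]-.55)<.15)&(abs(H[:,1]-.067)<.2);B=H[m];A=np.c_[B[:,:2]-[.566,.067],np.ones(len(B))];c=np.linalg.lstsq(A,B[:,2],rcond=None)[0];print(np.degrees(c[:2]).round(2))
print(read_state()['time'])
E
```

```text
w15 4416 [-0.14 -1.05] z 0.0388 bench ref: [-0.28 -0.02]
w16a 2862 [ 0.23 -1.28] z 0.0389 bench ref: [-0.08 -0.02]
w16b 2923 [ 0.33 -1.36] z 0.0389 bench ref: [-0.08 -0.01]
w17a 2669 [ 0.42 -1.33] z 0.0388 bench ref: [-0.08 -0.01]
w17c 2672 [ 0.4  -1.33] z 0.0389 bench ref: [-0.07 -0.01]
w18 2661 [ 0.34 -1.34] z 0.0389 bench ref: [-0.08 -0.01]
27.2
```

```bash
python3 - <<'E'
from bench import r
print(r.close_job())
E
```

```text
the job is handed in; nothing more can be done
None
```

The thick cassette is fully home in the rack's wide slot, and the rack hangs by its hook from the loop's front bar with the gate shut. I handed the job in at about 27 s; no verdict is reported.

**Cassette:** I took the 9 mm grey one from the holder's far pocket and let go of it while the rack stood on the bench. Its top read 98 mm above the bench, the height for sitting on the slot floor. After hanging, its height above the rack's base was still the same.

**Hooking:** I lifted the rack by its tab and pressed the hook down with the bar about 8 mm along the rack's x. The bar passed the gate at roughly 7 N, and the side picture then showed the gate shut below it. I seated the bar in the roof's apex before releasing the tab and backing the gripper away.

**Last checks:**
- **Height:** the base top measured 38.9 mm, against about 39.4 mm expected.
- **Level:** the rack is not perfectly level. It leans about 1.3° down towards the cassette end and 0.4° the other way.
- **Still:** those angles held steady for the last 4 to 5 s.
- **Forces:** I read at most about 13 N at the wrist at the checkpoints.
- **Other objects:** I did not touch the thin cassette, the yellow look-alike, the bottles or the dishes. I did not measure their positions again at the end.

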